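# Carry a lens cell on a paddle to the tester

## Task

Pick up the flat paddle by its leaning thumb plate, bring its blade under the lens cell that lies across the two-rail stand, lift the lens on the blade and carry it level to the tester, and set it down gently, flat in the tester's shallow square recess. Draw the blade out from under it and lay the paddle back flat on its rest, lying along it and pointing as you found it. Do not touch the lens with the gripper, do not tip or drop it, and leave the other things on the bench where they are.

Things in the scene. Friction and masses are not known exactly. Their poses are not given: they have to be found in the camera images.
- paddle: aluminium carrying paddle, 0.14 kg, lying flat on its rest. Origin on its flat underside at the blade's root; +x along the blade to the tip, z up. Blade x 0 to 120 mm, 24 wide, 3 thick, no rim. Heel x -75 to 0, 40 wide, 6 thick. From the heel a stem 20 wide, 8 thick leans back (to -x) 30 degrees from vertical and ends in a round black thumb plate. Centre of mass near x = -25 mm
- thumb_plate (a point): centre of the thumb plate, a disc 52 mm across, 10 mm thick, at (-43, 0, 63) mm in the paddle's frame, axes as the paddle's. The disc leans back 30 degrees like the stem; its flat faces look forward-up and back-down. Fingers come from above and behind, tilted 30 degrees, along the stem, and close on the flat faces (held by its rim it would swing)
- blade_seat (a point): point on the blade's top, at (90, 0, 3) mm in the paddle's frame, 30 mm from the tip, over which the lens's centre should ride; axes as the paddle's
- rest: fixed low block, dark steel with a rubber top, 100 mm long (x), 70 mm wide, 25 mm high, on which the paddle lies along x. Origin under its centre, z up
- rest_top (a point): centre of the rest's top face, 25 mm above the bench, axes as the rest's. The paddle starts with its origin about 10 mm ahead (+x) of this point
- stand: fixed wooden stand. Origin under its centre. On a 90 x 100 x 8 mm foot two rails run along x: 64 mm long, 16 wide, tops 50 mm above the bench, with a free gap 36 mm wide between them (y -18 to 18), open above the foot and at both ends. The blade enters the gap from the -x side along +x, below the lens
- stand_top (a point): centre point between the rails at the height of their tops (50 mm); axes as the stand's
- lens: lens cell: loose aluminium disc 56 mm in diameter, 8 mm thick, about 0.05 kg, glass in the middle of its top. Origin at the centre of its underside, z up. It starts lying flat across both rails of the stand, within 5 mm of stand_top
- tester: fixed grey lens tester. Origin under the nest's centre. On a 90 x 100 x 8 mm foot two ledges along x, 79 mm long, tops 50 mm up, leave a slot 36 mm wide between them, open above and at -x, where the blade leaves. A rim 4 mm above the ledges bounds a recess 67 x 67 mm, broken at the slot. Beyond (x 57 to 127 mm) is a 52 mm high case: keep the lowered blade's tip short of x = 50 mm
- tester_seat (a point): centre of the recess at the height of the ledges (50 mm): the lens's origin belongs here; axes as the tester's
- multimeter: bystander: yellow multimeter, 150 x 75 x 44 mm, lying flat on the bench; origin under its centre
- screwdriver: bystander: black-handled screwdriver, 160 mm long, 22 mm thick, lying on the bench; origin under its middle
- tape_roll: bystander: roll of paper tape lying flat, 70 mm in diameter, 20 mm high; origin under its centre
- carton: bystander: small cardboard carton 90 x 60 x 45 mm; origin under its centre
Not all that is in view belongs to the job. Of the things that look like the stand, take the one that is farthest to the robot's left at the start.

How it is judged (in metres and radians):
On the way, in this order (a step that is already met when the one before it is completed fails the run):
1. the lens rides level on the paddle, lifted clear of the stand (z of lens in the frame of stand_top above 0.02 m and contact force between lens and paddle above 0.1 N and contact force between lens and stand below 0.02 N and angle between lens's own z axis and vertical below 0.15 rad), for 0.3 s.
2. the lens lies flat in the tester's recess and the paddle no longer touches it (distance between lens and tester_seat below 0.009 m and z of lens in the frame of tester_seat below 0.002 m and angle between lens's own z axis and vertical below 0.05 rad and contact force between lens and tester above 0.1 N and contact force between lens and paddle below 0.02 N), for 0.3 s.
At the end, for the whole second after the job is handed in: The lens lies still and flat in the tester's recess, within 9 mm of its middle and 2 mm of the ledges' height (tilt under 3 deg). The paddle lies still and flat on its rest, origin within 35 mm of rest_top and 3 mm in height, along the rest within 20 deg, blade pointing as at first (distance between lens and tester_seat below 0.009 m and z of lens in the frame of tester_seat below 0.002 m and angle between lens's own z axis and vertical below 0.05 rad and linear speed of each of lens, paddle below 0.02 m/s and horizontal distance between paddle and rest_top below 0.035 m and z of paddle in the frame of rest_top between -0.003 and 0.003 m and angle between paddle's own z axis and vertical below 0.06 rad and x of blade_seat in the frame of rest_top above 0.05 m and angle between the x axis of paddle and the x axis of rest, either way round below 0.35 rad and contact force between paddle and rest above 0.3 N); the robot touches nothing.
It fails at once if the gripper or arm touches the lens (contact force between any of the fingers, the arm and lens above 0.15 N).
It fails at once if the lens tips by more than 14 degrees (angle between lens's own z axis and vertical above 0.25 rad).
It fails at once if the lens falls below the height of the rails (height (world z) of lens below 0.04 m).
It fails at once if the lens is set down or dropped with more than 15 N (contact force between lens and tester above 15 N or contact force between lens and stand above 15 N).
It fails at once if the multimeter, screwdriver, tape roll or carton is moved by more than 30 mm (distance of any of multimeter, screwdriver, tape_roll, carton from where it was at the start of the episode above 0.03 m).
It also fails if it takes over 61 s, if anything falls off the work surface, if the arm or the gripper's body presses on something with over 40 N, if the wrist force passes 120 N, or if a joint passes its speed limit or range.

## Robot

A 6-joint arm with a two-finger parallel gripper is mounted at the origin on the work surface. World frame = base frame: x ahead of the robot, y to its left, z up, the work surface at z = 0. Lengths are in m, angles in degrees, forces in N, time in s.
With the tool pointing down it reaches from about 0.375 to 0.9 m from the base axis. Payload 3.1 kg.
Tool frame: the origin (TCP) lies between the finger pads; the fingertips stand 22 mm ahead of it and the grasp point (between the pads) lies 3 mm ahead of it (bot.tip_extent is the distance from the TCP to the fingertips, in m); y points along the fingers, z is the direction in which the jaws open and shut, and the axes are right-handed (so a half turn about y gives the same grasp; the last joint's range is limited). The gripper opens to 87 mm and grips with 3 to 60 N. Pads are 19 mm wide; open, the fingers measure 117 mm over their backs; the gripper's body (75 mm by 190 mm) begins 51 mm behind the grasp point.
Start: joints at [-10.227, 30.224, 82.088, -0, 67.689, -10.227], TCP at [0.625, 0, 0.245] pointing down, gripper open.
Joint ranges: [-176.69, 176.69], [-43.24, 126.21], [12.49, 139.97], [-82, 262], [0, 151.66], [-163.58, 163.58]. Speed limits (degrees/s): [159.86, 159.86, 180, 180, 180, 180].

## Interface

Orientations are given as a 3x3 rotation matrix whose columns are the frame's x, y, z axes.
In Python, from rig import bot, eyes, models gives the robot as it stands. The module is installed in compiled form; this text tells all that it offers.
- The arm moves only by the tool arm_command, never from a script. Its arguments are lists of equal length, an entry for each row: "translation": the shift along the tool's x, y, z each as a share of 0.08 m, from -1 to 1, a list of three; "rotation": the turn, a rotation vector about the tool's x, y, z each as a share of 60 degrees, from -1 to 1, a list of three; "grip": the closure, from -1 (fully open) to 1 (shut), so that 0 is half open. In form: {"translation": [[x, y, z], ...], "rotation": [[rx, ry, rz], ...], "grip": [grip, ...]}. A call has 1 to 5 rows; each row is the pose to reach, as a shift and turn from the pose commanded when the call began, along the tool's axes at that moment; what a row does not reach only later rows make up. A row lasts 1/10 s, in which the tool goes at most 50 mm and 8.59 degrees, less where a joint would pass 70% of its speed; a pose out of reach is approached as far as the arm can. A call with a number of a shift or a turn outside -1 to 1 is refused whole. A call with a gripper value outside its range is refused whole. The fingers move at their own pace and stop on an object; the grip force is fixed at half the most. Time passes only in rows, so rows that repeat a pose let the fingers close. It gives the time, the measured TCP pose, the force and the opening at its end, in the units of the state.
- bot.read_state(): the state, without advancing time (a new reading comes with each control period).
- eyes.capture(name): name is "scene" or "side" or "wrist"; returns a dict with "image" (420x560x3 uint8, blue, green, red), "mtx" (3x3 intrinsics, pixels), "rvec" (rotation vector, rad) and "tvec" (3), from world to camera coordinates, as OpenCV has them; the wrist camera has in their place "hand_eye" (4x4, takes a point from camera to tool coordinates, whose origin is the TCP and whose axes are the tool frame's). Camera axes: x right, y down, z forward; pixel columns grow to the right and rows downward; lengths in m; the calibration is good to about 2 mm. A picture is of the moment at which its call begins: read the wrist's pose just before it. There is no depth.
- bot.hand_in(): hands the job in, once; it reports no verdict.
Trained networks look in the newest picture that a camera, given by its name, has taken for a name from the list of things; names that differ only in an ending like _2 or _b are one class to them, and where a whole thing is asked for, a point or a joint stands for the part that bears it (a point fixed in the world has none). Each returns a list of dicts, best first, with "conf" (0 to 1); they miss things now and then, are a little off and sometimes report something else, mostly with a low value. They report only what shows in the picture. A call takes as long as a camera call. They do not tell look-alikes from the thing itself.
- models.recognise(camera, thing): "extent" ([left, top, right, bottom] as shares, 0 to 1, of the picture: columns of its width, rows of its height, round what is visible of it).
- models.spot_point(camera, thing): "point" ([column, row] as shares, 0 to 1, of the picture: columns of its width, rows of its height: a listed point, or the origin of a listed thing).
The state is a dict: "time_s": time; "joint_positions": joint angles; "qvel": joint speeds; "tau": joint torques, N m; "position": TCP position; "tcp_rot": TCP orientation; "force": force on the tool from outside, world axes, zero at the start; "moment": the same for the moment, N m; "opening": opening from 0.0 (shut) to 1.0 (fully open).
Only numpy, scipy, OpenCV 4.12 (cv2) and the standard library are available. Lean on these libraries where they do the work, as an engineer would, in place of code of your own. Each camera call takes 0.05 s, during which the arm holds its last target. There are 200 camera calls.

## Working session

There is one attempt and no reset: what is moved stays moved. The work goes in short steps, Python scripts to look and compute and a tool call to move; the robot and the scene stay as the last step left them, time stands still between calls to the robot, and variables do not carry over. Pictures are saved under pics/ and viewed, about 8 in all and at most 12, crops included, and the job is handed in when it is done.

Besides the shell and the picture viewer there is one more tool, called by a JSON object that holds its "api" and its "payload", one argument or row to a line. arm_command: Moves the arm, as the interface text tells. Shift numbers are shares of 0.08 m and turn numbers shares of 60 degrees, none past 1 either way. Its arguments: {"type":"object","properties":{"translation":{"type":"array"},"rotation":{"type":"array"},"grip":{"type":"array"}},"required":["translation","rotation","grip"]}

```bash
mkdir -p pics
python3 - <<'E'
from rig import bot,eyes,models
import cv2,numpy as np
ims=[]
for c in ["scene","side"]:
    d=eyes.capture(c); cv2.imwrite(f"pics/{c}0.png",d["image"]); 
    print(c,d["mtx"].tolist(),d["rvec"],d["tvec"])
    for t in ["paddle","thumb_plate","blade_seat","rest","stand","lens","tester","tester_seat","stand_top","rest_top","multimeter","carton","tape_roll","screwdriver"]:
        r=models.spot_point(c,t)
        print(t,[(round(x["point"][0]*560),round(x["point"][1]*420),round(x["conf"],2)) for x in r[:4]])
s=bot.read_state(); print(s)
E
```

```text
scene [[407.7789027200164, 0.0, 281.9905831227649], [0.0, 407.7789027200164, 208.90946784997539], [0.0, 0.0, 1.0]] [ 2.27248646  0.57000575 -0.24072828] [-0.52135156 -0.08654024  1.14023472]
paddle [(183, 333, 0.59)]
thumb_plate [(163, 336, 0.94)]
blade_seat [(201, 291, 0.68)]
rest [(181, 343, 0.97)]
stand [(142, 261, 0.75), (337, 218, 0.74)]
lens [(340, 204, 0.82)]
tester [(253, 200, 0.78)]
tester_seat [(250, 188, 0.94)]
stand_top [(340, 206, 0.93), (136, 244, 0.77), (177, 341, 0.34)]
rest_top [(179, 342, 0.95)]
multimeter [(319, 341, 0.62)]
carton [(341, 161, 0.72)]
tape_roll [(269, 253, 0.64), (342, 204, 0.57)]
screwdriver [(161, 299, 0.96)]
side [[397.12282110502264, 0.0, 282.7150331427493], [0.0, 397.12282110502264, 202.69728518382254], [0.0, 0.0, 1.0]] [ 1.99446977 -0.59086392  0.33958056] [-0.43160189  0.25043114  0.5654171 ]
paddle [(389, 338, 0.63)]
thumb_plate [(423, 316, 0.68), (340, 307, 0.22)]
blade_seat [(337, 308, 0.58)]
rest [(396, 354, 0.73)]
stand [(294, 206, 0.8), (232, 358, 0.56)]
lens [(292, 189, 0.72)]
tester [(222, 242, 0.64)]
tester_seat [(226, 222, 0.58)]
sta
[... 311 characters left out ...]
e+01,  2.15111896e-04,
        6.76873026e+01, -1.02283144e+01]), 'qvel': array([-0.00956502,  0.10745006, -0.02639853,  0.01249653,  0.04935145,
       -0.00029389]), 'tau': array([-1.84235607e-03, -4.40007377e+01, -1.76981986e+01,  6.31828909e-02,
        5.05163998e-02, -2.76835408e-05]), 'position': array([6.24988558e-01, 2.99917080e-05, 2.44566319e-01]), 'tcp_rot': array([[ 1.22790232e-05,  5.58452319e-05,  9.99999998e-01],
       [-1.00000000e+00, -6.54646448e-06,  1.22793888e-05],
       [ 6.54715022e-06, -9.99999998e-01,  5.58451515e-05]]), 'force': array([ 1.13469363,  0.25421594, -0.17127839]), 'moment': array([-0.07545972, -0.03893144,  0.01741202]), 'opening': 1.0004528498697405}
```

View pics/scene0.png

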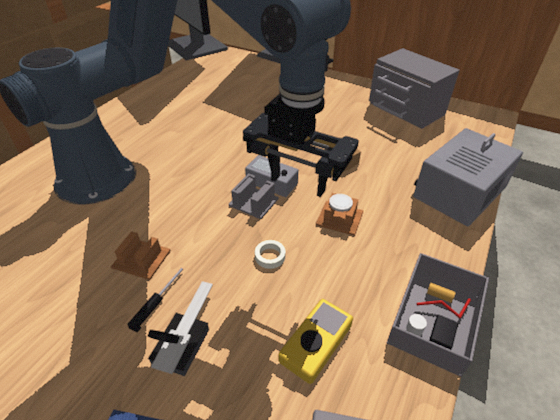

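View pics/side0.png

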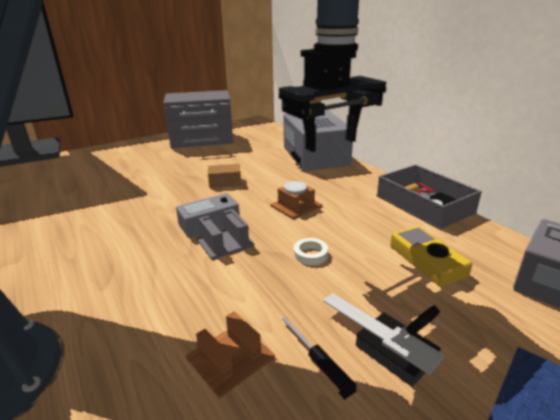

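The scene picture shows the paddle on its rest at (180,330), a stand bearing the lens at (340,210), an empty look-alike stand at (142,255), the tester at (262,190) and the bystanders. Next I triangulate these.

```bash
cat > h.py <<'E'
import numpy as np,cv2
from rig import bot,eyes,models
def cam(c):
    if c=="wrist":
        s=bot.read_state(); d=eyes.capture(c)
        T=np.eye(4);T[:3,:3]=s["tcp_rot"];T[:3,3]=s["position"]
        W=np.linalg.inv(T@d["hand_eye"])
        d["P"]=W[:3]
    else:
        d=eyes.capture(c); d["P"]=np.c_[cv2.Rodrigues(d["rvec"])[0],np.ravel(d["tvec"])]
    d["K"]=d["mtx"]; return d
def tri(obs):
    A=[]
    for d,p in obs:
        M=d["K"]@d["P"]; A+= [p[0]*M[2]-M[0],p[1]*M[2]-M[1]]
    v=np.linalg.svd(np.array(A))[2][-1]; X=v[:3]/v[3]
    e=max(np.hypot(*(proj(d,X)-p)) for d,p in obs)
    return X,e
def proj(d,X):
    q=d["K"]@d["P"]@np.r_[X,1]; return q[:2]/q[2]
def onz(d,p,z):
    R=d["P"][:,:3];t=d["P"][:,3];C=-R.T@t
    r=R.T@np.linalg.solve(d["K"],np.r_[p,1]); return C+r*(z-C[2])/r[2]
E
python3 - <<'E'
from h import *
np.set_printoptions(precision=4,suppress=True)
a=cam("scene");b=cam("side")
sp=lambda c,t:[np.array(x["point"])*[560,420] for x in models.spot_point(c,t)]
for t,i,j in [("thumb_plate",0,0),("blade_seat",0,0),("paddle",0,0),("rest",0,0),("rest_top",0,0),("stand",0,1),("stand",1,0),("stand_top",0,0),("stand_top",1,1),("lens",0,0),("tester",0,0),("tester_seat",0,0),("carton",0,0),("screwdriver",0,0),("multimeter",0,0)]:
    print(t,*tri([(a,sp("scene",t)[i]),(b,sp("side",t)[j])]))
im=a["image"][160:290,60:400]; cv2.imwrite("pics/crop1.png",cv2.resize(im,None,fx=2.3,fy=2.3,interpolation=2))
w=cam("wrist"); cv2.imwrite("pics/w0.png",w["image"]); print(w["K"],w["hand_eye"])
E
```

```text
thumb_plate [ 0.5715 -0.2321  0.1963] 104.9469599047508
blade_seat [ 0.5014 -0.1861  0.0267] 0.33098334892660236
paddle [ 0.5222 -0.277   0.0225] 1.087687709632228
rest [ 0.5293 -0.2892  0.0058] 2.6127033805561095
rest_top [ 0.5276 -0.2912  0.0239] 0.07404669135246016
stand [ 0.4344 -0.2239  0.2157] 39.85362166063419
stand [ 0.5274  0.5642 -0.636 ] 42.395948453663266
stand_top [ 0.4309 -0.2244  0.24  ] 36.28418671345896
stand_top [ 0.5346  0.5826 -0.5336] 40.33593511271914
lens [0.6525 0.1686 0.0517] 1.0039734791601824
tester [0.4406 0.1233 0.0011] 0.7591383603425761
tester_seat [0.438  0.1106 0.0532] 1.0126969665115262
carton [0.5812 0.3959 0.0012] 1.0048908100195832
screwdriver [ 0.4191 -0.2237 -0.0026] 1.8057871378652683
multimeter [ 0.7578 -0.1564 -0.0096] 0.38082885615977
[[296.361    0.     282.1654]
 [  0.     296.361  217.3098]
 [  0.       0.       1.    ]] [[ 0.0014  0.9668  0.2554 -0.0694]
 [ 0.0002 -0.2554  0.9668 -0.1407]
 [ 1.     -0.0013 -0.0006  0.0004]
 [ 0.      0.      0.      1.    ]]
```

View pics/crop1.png

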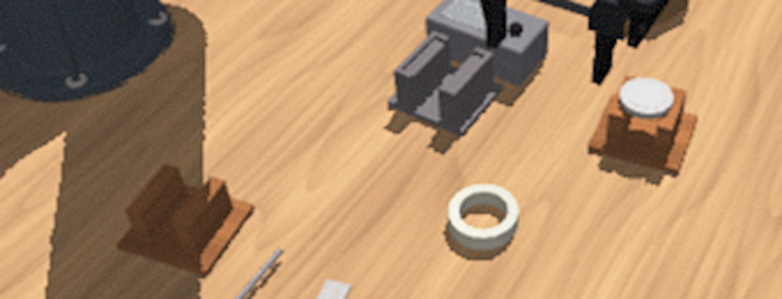

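Candidate stands: the one at scene (337,218), which triangulates to about y=+0.17, and the empty one at (142,261), which lies at y<0. The first is farthest to the robot's left (+y), and the crop confirms it carries the lens. I'm moving the wrist camera above the stand and tester.

{"api": "arm_command", "payload": {
  "translation": [
    [-1, -0.3, -0.5],
    [-1, -0.3, -0.5]
  ],
  "rotation": [
    [0, 0, 0],
    [0, 0, 0]
  ],
  "grip": [-1, -1]
}}

```text
time_s: 3.35
position: [0.5845, 0.0803, 0.2684]
tcp_rot: [[-0.003, -0.001, 1.0], [-1.0, 0.001, -0.003], [-0.001, -1.0, -0.001]]
force: [0.6, 1.2, -0.2]
opening: 1.0
```

{"api": "arm_command", "payload": {
  "translation": [
    [-0.5, -0.3, -0.5],
    [-0.5, -0.3, -0.5],
    [-0.5, -0.3, -0.5]
  ],
  "rotation": [
    [0, 0, 0],
    [0, 0, 0],
    [0, 0, 0]
  ],
  "grip": [-1, -1, -1]
}}

```text
time_s: 3.65
position: [0.5443, 0.1213, 0.2938]
tcp_rot: [[0.003, 0.002, 1.0], [-1.0, -0.0, 0.003], [0.0, -1.0, 0.002]]
force: [1.0, -0.1, -0.0]
opening: 0.999
```

Run:
```python
from h import *
np.set_printoptions(precision=4,suppress=True)
w=cam("wrist"); s=bot.read_state(); print(s["position"],s["time_s"])
for t in ["stand_top","lens","tester_seat","stand","tester"]:
  print(t,[((np.array(x["point"])*[560,420]).round(1),round(x["conf"],2),onz(w,np.array(x["point"])*[560,420],0.05 if t not in("stand","tester") else 0)) for x in models.spot_point("wrist",t)])
np.savez("w1.npz",K=w["K"],P=w["P"]); cv2.imwrite("pics/w1raw.png",w["image"]); cv2.imwrite("pics/w1.png",cv2.resize(w["image"],(800,600),interpolation=2))
```

```text
[0.5453 0.1202 0.2931] 3.7
stand_top [(array([365.2, 152.9]), 0.23, array([0.6505, 0.1738, 0.05  ]))]
lens [(array([374.1, 154. ]), 0.74, array([0.6619, 0.1724, 0.05  ]))]
tester_seat [(array([201.5, 189.6]), 0.95, array([0.4395, 0.1265, 0.05  ]))]
stand [(array([367.6, 150.4]), 0.62, array([0.6675, 0.1751, 0.    ]))]
tester [(array([211.9, 185.4]), 0.92, array([0.4417, 0.1244, 0.    ]))]
```

View pics/w1.png

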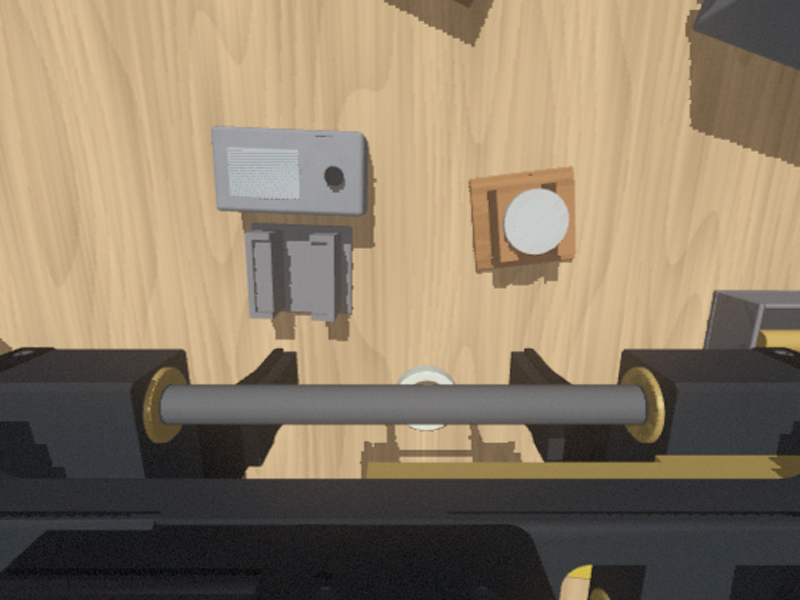

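The wrist view shows the tester at (300,270), its case above it on the +y side so that its slot opens to -y. The lens stand is at (525,220), and its rails also run roughly along y. I'm enlarging these two while the arm moves to the paddle.

Run:
```python
import cv2
i=cv2.imread("pics/w1raw.png"); a=i[85:240,145:275]; b=i[100:215,310:420]
a=cv2.resize(a,None,fx=3,fy=3,interpolation=2); b=cv2.resize(b,None,fx=3.5,fy=3.5,interpolation=2)
import numpy as np
o=np.zeros((465,390+385,3),'uint8'); o[:,:390]=a; o[:b.shape[0],390:]=b; cv2.imwrite("pics/crop2.png",o)
```

```text
(no output)
```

View pics/crop2.png

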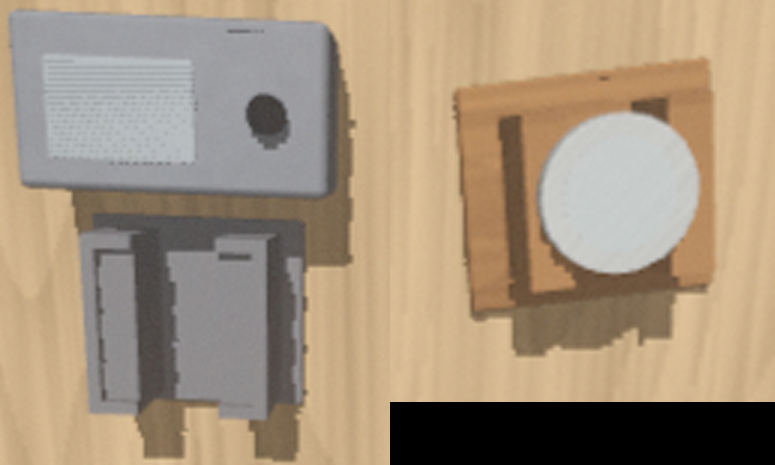

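{"api": "arm_command", "payload": {
  "translation": [
    [1, 0.04, -0.06],
    [1, 0.04, -0.06]
  ],
  "rotation": [
    [0, 0, 0],
    [0, 0, 0]
  ],
  "grip": [-1, -1]
}}

```text
time_s: 4.15
position: [0.5405, 0.0378, 0.2886]
tcp_rot: [[0.0, -0.001, 1.0], [-1.0, -0.001, 0.0], [0.001, -1.0, -0.001]]
force: [0.9, -0.6, 0.1]
opening: 1.004
```

{"api": "arm_command", "payload": {
  "translation": [
    [1, 0.04, -0.06],
    [1, 0.04, -0.06]
  ],
  "rotation": [
    [0, 0, 0],
    [0, 0, 0]
  ],
  "grip": [-1, -1]
}}

```text
time_s: 4.35
position: [0.5355, -0.0436, 0.2855]
tcp_rot: [[-0.002, -0.001, 1.0], [-1.0, -0.001, -0.002], [0.001, -1.0, -0.001]]
force: [-0.7, -0.2, -0.8]
opening: 1.0
```

{"api": "arm_command", "payload": {
  "translation": [
    [1, 0.04, -0.06],
    [1, 0.04, -0.06]
  ],
  "rotation": [
    [0, 0, 0],
    [0, 0, 0]
  ],
  "grip": [-1, -1]
}}

```text
time_s: 4.55
position: [0.5305, -0.124, 0.2823]
tcp_rot: [[-0.003, -0.0, 1.0], [-1.0, -0.001, -0.003], [0.001, -1.0, -0.0]]
force: [0.3, 0.0, 0.2]
opening: 0.996
```

{"api": "arm_command", "payload": {
  "translation": [
    [1, 0.04, -0.06],
    [1, 0.04, -0.06]
  ],
  "rotation": [
    [0, 0, 0],
    [0, 0, 0]
  ],
  "grip": [-1, -1]
}}

```text
time_s: 4.75
position: [0.5255, -0.2043, 0.2791]
tcp_rot: [[-0.003, -0.0, 1.0], [-1.0, -0.001, -0.003], [0.001, -1.0, -0.0]]
force: [0.4, -0.4, 0.8]
opening: 1.0
```

{"api": "arm_command", "payload": {
  "translation": [
    [1, 0.04, -0.06],
    [1, 0.04, -0.06]
  ],
  "rotation": [
    [0, 0, 0],
    [0, 0, 0]
  ],
  "grip": [-1, -1]
}}

```text
time_s: 4.95
position: [0.5205, -0.2844, 0.2757]
tcp_rot: [[-0.003, -0.0, 1.0], [-1.0, -0.001, -0.003], [0.001, -1.0, -0.0]]
force: [0.6, 0.0, 0.3]
opening: 1.002
```

{"api": "arm_command", "payload": {
  "translation": [
    [0, 0, 0],
    [0, 0, 0],
    [0, 0, 0],
    [0, 0, 0],
    [0, 0, 0]
  ],
  "rotation": [
    [0, 0.64, 0],
    [0, 0.64, 0],
    [0, 0.64, 0],
    [0, 0.64, 0],
    [0, 0.64, 0]
  ],
  "grip": [-1, -1, -1, -1, -1]
}}

```text
time_s: 5.45
position: [0.5207, -0.2812, 0.2757]
tcp_rot: [[-0.626, -0.001, 0.78], [-0.78, 0.001, -0.626], [0.0, -1.0, -0.001]]
force: [-0.7, 0.2, -1.1]
opening: 0.999
```

{"api": "arm_command", "payload": {
  "translation": [
    [0, 0, 0],
    [0, 0, 0],
    [0, 0, 0],
    [0, 0, 0],
    [0, 0, 0]
  ],
  "rotation": [
    [0, 0.64, 0],
    [0, 0.64, 0],
    [0, 0.64, 0],
    [0, 0.64, 0],
    [0, 0.64, 0]
  ],
  "grip": [-1, -1, -1, -1, -1]
}}

```text
time_s: 5.95
position: [0.5207, -0.2811, 0.2758]
tcp_rot: [[-0.975, -0.001, 0.223], [-0.223, 0.001, -0.975], [0.001, -1.0, -0.001]]
force: [-0.8, -0.1, -0.5]
opening: 1.002
```

Run:
```python
from h import *
np.set_printoptions(precision=4,suppress=True)
w=cam("wrist"); s=bot.read_state(); print(s["position"],s["time_s"],s["joint_positions"])
Z=dict(thumb_plate=.088,blade_seat=.028,paddle=.025,rest_top=.025,rest=0)
for t in Z:
  print(t,[((np.array(x["point"])*[560,420]).round(1),round(x["conf"],2),onz(w,np.array(x["point"])*[560,420],Z[t])) for x in models.spot_point("wrist",t)])
np.savez("w2.npz",K=w["K"],P=w["P"]); cv2.imwrite("pics/w2.png",cv2.resize(w["image"],(800,600),interpolation=2))
```

```text
[ 0.5208 -0.2811  0.2758] 6.0 [-39.1654  25.714   84.9089  -0.0083  69.4301  38.003 ]
thumb_plate [(array([320.8, 197.7]), 0.91, array([ 0.5362, -0.3224,  0.088 ]))]
blade_seat [(array([213.9, 189.1]), 0.91, array([ 0.5065, -0.1919,  0.028 ]))]
paddle [(array([279. , 190.2]), 0.72, array([ 0.5236, -0.2763,  0.025 ]))]
rest_top [(array([286.8, 189.7]), 0.63, array([ 0.5265, -0.2862,  0.025 ])), (array([233.7, 251.2]), 0.21, array([ 0.4248, -0.233 ,  0.025 ]))]
rest [(array([287.9, 183.9]), 0.6, array([ 0.5309, -0.2872,  0.    ]))]
```

View pics/w2.png

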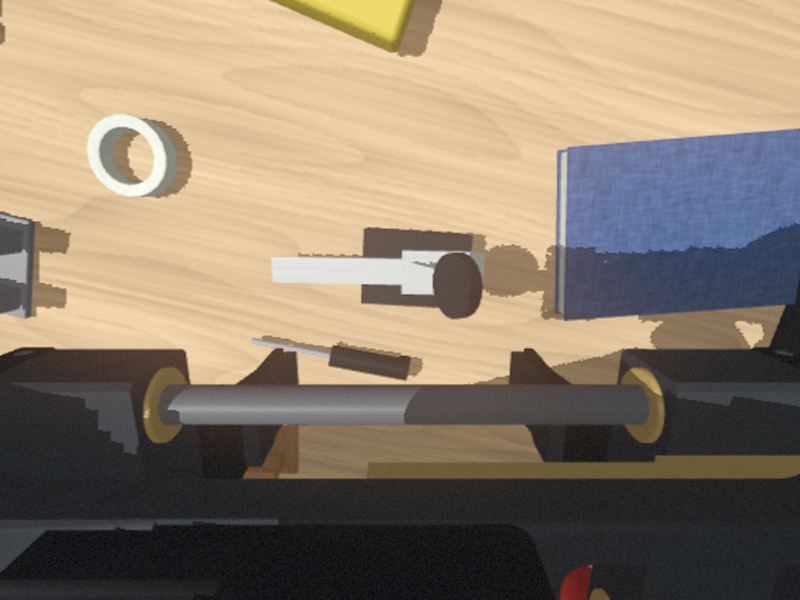

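The paddle lies at about (450,270), blade to the left (+y), thumb plate at (457,285), with the rest under it. A blue low box starts at column 560 behind it. Now I back-project the corners picked in the two crops.

Run:
```python
from h import *
np.set_printoptions(precision=4,suppress=True)
w1=dict(np.load("w1.npz"));w2=dict(np.load("w2.npz"))
def fit(Q,L,W,name):  # corners order (+x,+y),(+x,-y),(-x,-y),(-x,+y)
    Q=Q[:,:2]; S=np.array([[L,W],[L,-W],[-L,-W],[-L,W]])/2
    c=Q.mean(0);H=(S).T@(Q-c);th=np.arctan2(H[0,1]-H[1,0],H[0,0]+H[1,1])
    print(name,c,np.degrees(th),"sides",[np.linalg.norm(Q[i]-Q[(i+1)%4]).round(4) for i in range(4)])
t=[onz(w1,np.array([145+x/3,85+y/3]),.054) for x,y in [(82,233),(272,235),(266,417),(90,413)]]
fit(np.array(t),.079,.08,"tester")
t=[onz(w1,np.array([145+x/3,85+y/3]),.052) for x,y in [(12,12),(332,25),(332,196),(24,187)]]
fit(np.array(t),.07,.13,"case")
t=[onz(w1,np.array([310+(x-390)/3.5,100+y/3.5]),.008) for x,y in [(456,90),(709,59),(713,285),(474,318)]]
fit(np.array(t),.09,.1,"stand")
print("lens",onz(w1,np.array([310+229/3.5,100+192/3.5]),.058))
u=lambda x,y,z:onz(w2,np.array([x,y])*.7,z)
tip=u(272,270,.028);root=u(402,270.5,.028);print("tip",tip,"root",root,np.linalg.norm(tip-root),np.degrees(np.arctan2(*(tip-root)[1::-1])))
print("disc",u(457,286,.088),"heel end",u(484,272,.031))
for a,b in [((362,228),(473,235)),((361,303),(435,307))]:
    p,q=u(*a,.025),u(*b,.025);print("restedge",p,q,np.degrees(np.arctan2(*(p-q)[1::-1])))
print("book",u(560,230,.02)); print("tape",u(135,155,.02))
```

```text
tester [0.4437 0.1215] 87.82555111096143 sides [np.float64(0.0801), np.float64(0.0802), np.float64(0.0782), np.float64(0.079)]
case [0.4483 0.2123] 88.19998011199834 sides [np.float64(0.1276), np.float64(0.0669), np.float64(0.1289), np.float64(0.068)]
stand [0.6641 0.1696] 97.25157533660321 sides [np.float64(0.0991), np.float64(0.0891), np.float64(0.099), np.float64(0.0913)]
lens [0.6612 0.1718 0.058 ]
tip [ 0.4997 -0.1616  0.028 ] root [ 0.5259 -0.279   0.028 ] 0.12031183743937664 102.56513831684808
disc [ 0.5332 -0.3221  0.088 ] heel end [ 0.5417 -0.3528  0.031 ]
restedge [ 0.5554 -0.235   0.025 ] [ 0.5717 -0.3352  0.025 ] 99.23502374538836
restedge [ 0.4863 -0.248   0.025 ] [ 0.4981 -0.3176  0.025 ] 99.5954348441322
book [ 0.5936 -0.4131  0.02  ]
tape [ 0.5728 -0.0268  0.02  ]
```

Everything agrees with the given sizes: tester (0.444, 0.1215) at yaw 88°, stand (0.664, 0.170) at yaw 97°, and paddle root (0.526, -0.279) at yaw 102.5°. I'm tilting to 30° and going to the pregrasp.

{"api": "arm_command", "payload": {
  "translation": [
    [0, 0, 0],
    [0, 0, 0],
    [0, 0, 0],
    [0, 0, 0]
  ],
  "rotation": [
    [-0.5, 0, 0],
    [-0.5, 0, 0],
    [-0.5, 0, 0],
    [-0.5, 0, 0]
  ],
  "grip": [-1, -1, -1, -1]
}}

```text
time_s: 6.65
position: [0.5211, -0.282, 0.2757]
tcp_rot: [[-0.974, -0.114, 0.197], [-0.227, 0.49, -0.842], [-0.0, -0.864, -0.503]]
force: [-0.2, -0.2, -0.6]
opening: 0.997
```

{"api": "arm_command", "payload": {
  "translation": [
    [-0.025, 0.115, 0.81],
    [-0.025, 0.115, 0.81]
  ],
  "rotation": [
    [0, 0, 0],
    [0, 0, 0]
  ],
  "grip": [-1, -1]
}}

```text
time_s: 6.85
position: [0.5343, -0.3326, 0.2325]
tcp_rot: [[-0.974, -0.115, 0.195], [-0.227, 0.487, -0.843], [0.002, -0.866, -0.501]]
force: [-0.0, 0.3, -0.0]
opening: 1.003
```

{"api": "arm_command", "payload": {
  "translation": [
    [-0.025, 0.115, 0.81],
    [-0.025, 0.115, 0.81],
    [-0.025, 0.115, 0.81]
  ],
  "rotation": [
    [0, 0, 0],
    [0, 0, 0],
    [0, 0, 0]
  ],
  "grip": [-1, -1, -1]
}}

```text
time_s: 7.15
position: [0.5477, -0.3802, 0.1933]
tcp_rot: [[-0.974, -0.116, 0.195], [-0.227, 0.489, -0.842], [0.002, -0.864, -0.503]]
force: [-0.3, -0.0, 0.4]
opening: 0.998
```

Run:
```python
from h import *
np.set_printoptions(precision=4,suppress=True)
w=cam("wrist"); s=bot.read_state(); print(s["time_s"],s["position"],s["joint_positions"]);R=s["tcp_rot"];print(R)
X=None
o=[np.array(x["point"])*[560,420] for x in models.spot_point("wrist","thumb_plate")][:1]
w2=dict(np.load("w2.npz"))
if o: print("thumb",tri([(w,o[0]),(w2,np.array([457,286])*.7)]))
for g in [np.array([.5345,-.3212,.088])]: print("delta tool",R.T@(g-s["position"])-[0,.003,0])
cv2.imwrite("pics/w3.png",cv2.resize(w["image"],(800,600),interpolation=2))
```

```text
7.2 [ 0.548  -0.379   0.1951] [-49.9218  47.5266  60.7337  13.2717  98.9065  25.7834]
[[-0.9736 -0.1151  0.1969]
 [-0.2281  0.4891 -0.8419]
 [ 0.0006 -0.8646 -0.5024]]
thumb (array([ 0.5337, -0.3218,  0.0888]), np.float64(0.40850766326895915))
delta tool [-0.0001  0.1194  0.0024]
```

View pics/w3.png

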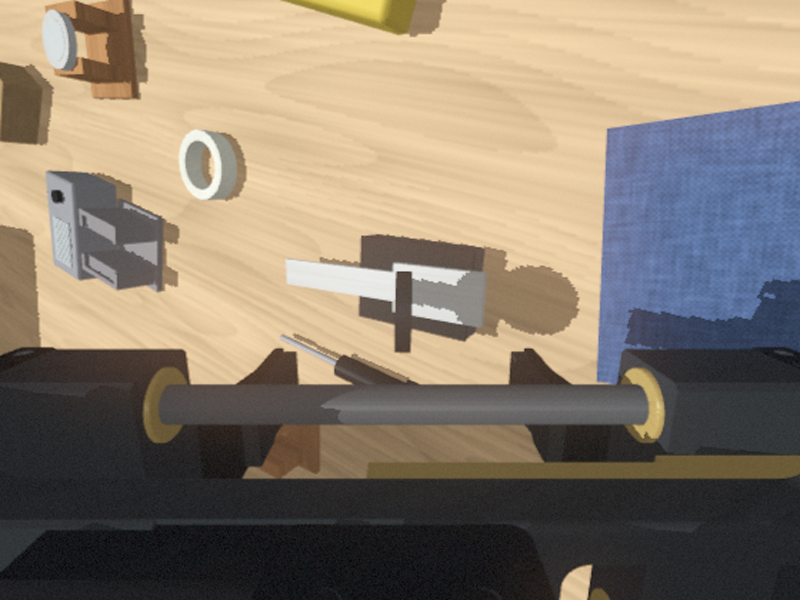

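The thumb plate appears edge-on at (403,310), centred between the fingers, and it triangulates to within 1 mm of the prediction (z 0.089). I'm descending and closing.

{"api": "arm_command", "payload": {
  "translation": [
    [0, 0.75, 0.015],
    [0, 0.75, 0.015]
  ],
  "rotation": [
    [0, 0, 0],
    [0, 0, 0]
  ],
  "grip": [-1, -1]
}}

```text
time_s: 7.45
position: [0.5399, -0.3463, 0.142]
tcp_rot: [[-0.973, -0.12, 0.198], [-0.231, 0.492, -0.84], [0.003, -0.862, -0.506]]
force: [-0.6, 0.5, -0.6]
opening: 0.997
```

{"api": "arm_command", "payload": {
  "translation": [
    [0, 0.35, 0.007],
    [0, 0.75, 0.015],
    [0, 0.75, 0.015],
    [0, 0.75, 0.015]
  ],
  "rotation": [
    [0, 0, 0],
    [0, 0, 0],
    [0, 0, 0],
    [0, 0, 0]
  ],
  "grip": [-1, -1, -1, -1]
}}

```text
time_s: 7.85
position: [0.5358, -0.3229, 0.0922]
tcp_rot: [[-0.973, -0.114, 0.199], [-0.229, 0.486, -0.843], [-0.001, -0.866, -0.499]]
force: [-0.5, -0.2, 1.6]
opening: 0.997
```

{"api": "arm_command", "payload": {
  "translation": [
    [0, 0, 0],
    [0, 0, 0],
    [0, 0, 0],
    [0, 0, 0],
    [0, 0, 0]
  ],
  "rotation": [
    [0, 0, 0],
    [0, 0, 0],
    [0, 0, 0],
    [0, 0, 0],
    [0, 0, 0]
  ],
  "grip": [0, 0.4, 0.6, 0.7, 0.8]
}}

```text
time_s: 8.35
position: [0.5352, -0.3233, 0.0909]
tcp_rot: [[-0.974, -0.114, 0.198], [-0.228, 0.487, -0.843], [-0.0, -0.866, -0.5]]
force: [0.6, 0.2, 0.3]
opening: 0.629
```

{"api": "arm_command", "payload": {
  "translation": [
    [0, 0, 0],
    [0, 0, 0],
    [0, 0, 0],
    [0, 0, 0],
    [0, 0, 0]
  ],
  "rotation": [
    [0, 0, 0],
    [0, 0, 0],
    [0, 0, 0],
    [0, 0, 0],
    [0, 0, 0]
  ],
  "grip": [1, 1, 1, 1, 1]
}}

```text
time_s: 8.85
position: [0.5352, -0.323, 0.0907]
tcp_rot: [[-0.974, -0.114, 0.198], [-0.228, 0.487, -0.843], [0.0, -0.866, -0.5]]
force: [0.5, -0.0, -0.2]
opening: 0.171
```

{"api": "arm_command", "payload": {
  "translation": [
    [0, 0, 0],
    [0, 0, 0],
    [0, 0, 0],
    [0, 0, 0]
  ],
  "rotation": [
    [0, 0, 0],
    [0, 0, 0],
    [0, 0, 0],
    [0, 0, 0]
  ],
  "grip": [1, 1, 1, 1]
}}

```text
time_s: 9.25
position: [0.5349, -0.3221, 0.0914]
tcp_rot: [[-0.974, -0.115, 0.198], [-0.229, 0.489, -0.842], [0.0, -0.865, -0.502]]
force: [-0.7, 3.1, 5.3]
opening: 0.112
```

{"api": "arm_command", "payload": {
  "translation": [
    [0, -0.2, -0.12],
    [0, -0.4, -0.24],
    [0, -0.8, -0.46],
    [0, -0.8, -0.46]
  ],
  "rotation": [
    [0, 0, 0],
    [0, 0, 0],
    [0, 0, 0],
    [0, 0, 0]
  ],
  "grip": [1, 1, 1, 1]
}}

```text
time_s: 9.65
position: [0.538, -0.3261, 0.1705]
tcp_rot: [[-0.974, -0.106, 0.202], [-0.228, 0.479, -0.848], [-0.007, -0.872, -0.49]]
force: [0.2, -1.4, -0.8]
opening: 0.113
```

Run:
```python
from h import *
np.set_printoptions(precision=4,suppress=True)
w2=dict(np.load("w2.npz"))
print("mm corners",onz(w2,np.array([400,50])*.7,.0),onz(w2,np.array([396,45])*.7,.044),onz(w2,np.array([275,0])*.7,.044))
a=cam("scene"); ps=lambda t,c:[np.array(x["point"])*[560,420] for x in models.spot_point(c,t)][:1]
oa={t:ps(t,"scene") for t in("paddle","blade_seat")}; b=cam("side")
ob={t:ps(t,"side") for t in("paddle","blade_seat")}
w=cam("wrist");s=bot.read_state();R=s["tcp_rot"];np.savez("w4.npz",K=w["K"],P=w["P"])
ow={t:ps(t,"wrist") for t in("paddle","blade_seat")}
nom=np.array([R[:,1]*0.5,0*R[:,0]])[0]
f=np.array([-R[1,0]*-1,0,0]);xp=np.array([R[1,0],-R[0,0],0]);xp/=np.linalg.norm(xp)
root=s["position"]+.0445*xp-[0,0,.0656]
print(s["time_s"],s["position"],s["opening"],"nominal root",root,"seat",root+.09*xp+[0,0,.003])
for t in oa:
    obs=[(d,o[t][0]) for d,o in((a,oa),(b,ob),(w,ow)) if o[t]]
    print(t,len(obs),*tri(obs))
cv2.imwrite("pics/w4.png",cv2.resize(w["image"],(800,600),interpolation=2))
```

```text
mm corners [ 0.7109 -0.2353  0.    ] [ 0.7007 -0.2347  0.044 ] [ 0.71   -0.1381  0.044 ]
10.0 [ 0.5347 -0.3227  0.1634] 0.11415360783531565 nominal root [ 0.5245 -0.2794  0.0978] seat [ 0.504  -0.1918  0.1008]
paddle 3 [ 0.5678 -0.2888  0.1708] 232.58873228071678
blade_seat 3 [ 0.503  -0.1881  0.0968] 2.716224108776603
```

View pics/w4.png

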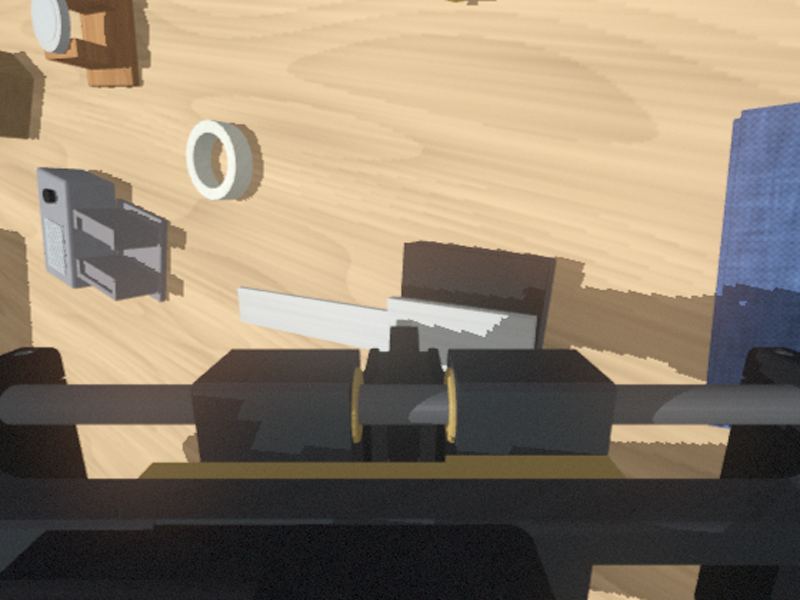

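Run:
```python
from h import *
np.set_printoptions(precision=4,suppress=True)
a=cam("scene");s=bot.read_state();R=s["tcp_rot"]
for p in [(316,302),(353,317),(281,352),(322,378)]: print("mm",onz(a,np.array(p,float),.035))
w=dict(np.load("w4.npz"))
xp=np.array([R[1,0],-R[0,0],0]);xp/=np.linalg.norm(xp);yp=np.cross([0,0,1],xp)
print(R,np.degrees(np.arctan2(xp[1],xp[0])))
root=s["position"]+.0445*xp-[0,0,.0656]
for n,q in dict(tipL=(.12,.012,.003),tipR=(.12,-.012,.003),heelR=(-.075,-.02,.006),heelfrontR=(0,-.02,.006)).items():
    print(n,proj(w,root+q[0]*xp+q[1]*yp+[0,0,q[2]])/.7)
```

```text
mm [ 0.7208 -0.1006  0.035 ]
mm [ 0.7975 -0.0978  0.035 ]
mm [ 0.7093 -0.2258  0.035 ]
mm [ 0.7933 -0.2342  0.035 ]
[[-0.9736 -0.115   0.1972]
 [-0.2283  0.4877 -0.8426]
 [ 0.0008 -0.8654 -0.5011]] 103.19761213997296
tipL [240.5856 323.0131]
tipR [236.9895 288.4938]
heelR [533.5548 316.9322]
heelfrontR [386.8774 297.6872]
```

The grasp is confirmed: the projected paddle corners match the picture to within 3 px, with the blade level and about 2 mm further back than nominal. The multimeter (near edge x≈0.72, y<-0.10) leaves room. I'm carrying the paddle to above the pre-entry point.

{"api": "arm_command", "payload": {
  "translation": [
    [0, 0, 0],
    [0, 0, 0]
  ],
  "rotation": [
    [0, 0.086, 0.05],
    [0, 0.086, 0.05]
  ],
  "grip": [1, 1]
}}

```text
time_s: 10.35
position: [0.5343, -0.3232, 0.1641]
tcp_rot: [[-0.992, -0.063, 0.108], [-0.125, 0.497, -0.859], [0.001, -0.865, -0.501]]
force: [0.2, -0.3, -0.7]
opening: 0.114
```

{"api": "arm_command", "payload": {
  "translation": [
    [-0.2, 0.14, -0.24],
    [-0.5, 0.35, -0.6],
    [-0.788, 0.546, -0.946]
  ],
  "rotation": [
    [0, 0, 0],
    [0, 0, 0],
    [0, 0, 0]
  ],
  "grip": [1, 1, 1]
}}

```text
time_s: 10.65
position: [0.5871, -0.228, 0.1643]
tcp_rot: [[-0.992, -0.063, 0.11], [-0.126, 0.496, -0.859], [-0.0, -0.866, -0.5]]
force: [0.2, 0.6, -1.1]
opening: 0.112
```

{"api": "arm_command", "payload": {
  "translation": [
    [-0.3, 0.21, -0.36],
    [-0.6, 0.42, -0.72],
    [-0.788, 0.546, -0.946]
  ],
  "rotation": [
    [0, 0, 0],
    [0, 0, 0],
    [0, 0, 0]
  ],
  "grip": [1, 1, 1]
}}

```text
time_s: 10.95
position: [0.6391, -0.1306, 0.1645]
tcp_rot: [[-0.991, -0.065, 0.113], [-0.13, 0.497, -0.858], [-0.0, -0.865, -0.501]]
force: [0.3, -0.8, -1.4]
opening: 0.116
```

{"api": "arm_command", "payload": {
  "translation": [
    [-0.3, 0.21, -0.36],
    [-0.6, 0.42, -0.72],
    [-0.788, 0.546, -0.946],
    [-0.788, 0.546, -0.946],
    [-0.788, 0.546, -0.946]
  ],
  "rotation": [
    [0, 0, 0],
    [0, 0, 0],
    [0, 0, 0],
    [0, 0, 0],
    [0, 0, 0]
  ],
  "grip": [1, 1, 1, 1, 1]
}}

```text
time_s: 11.45
position: [0.6896, -0.0386, 0.1642]
tcp_rot: [[-0.992, -0.065, 0.112], [-0.129, 0.495, -0.859], [0.0, -0.866, -0.499]]
force: [0.9, -0.2, -1.3]
opening: 0.111
```

```bash
cat >> h.py <<'E'
def frame(s,back=.0425):
    R=s["tcp_rot"];xp=np.array([R[1,0],-R[0,0],0]);xp/=np.linalg.norm(xp);yp=np.cross([0,0,1],xp)
    return s["position"]+back*xp-[0,0,.0656],xp,yp
E
python3 - <<'E'
from h import *
np.set_printoptions(precision=4,suppress=True)
w=cam("wrist");s=bot.read_state();R=s["tcp_rot"];np.savez("w5.npz",K=w["K"],P=w["P"])
root,xp,yp=frame(s);print(s["time_s"],s["position"],s["joint_positions"],s["opening"],"\n",R,"yaw",np.degrees(np.arctan2(xp[1],xp[0])))
print("root",root,"to pre (tool)",R.T@(np.array([.6893,-.0388,.0986])-s["position"])/.08)
print("seat pred px",proj(w,root+.09*xp+[0,0,.003])/.7,"tipL/R",[proj(w,root+.12*xp+k*.012*yp+[0,0,.003])/.7 for k in(1,-1)])
for t,z in (("lens",.05),("stand_top",.05)):
  print(t,[(x["conf"],onz(w,np.array(x["point"])*[560,420],z)) for x in models.spot_point("wrist",t)][:2])
cv2.imwrite("pics/w5.png",cv2.resize(w["image"],(800,600),interpolation=2))
E
```

```text
11.5 [ 0.6895 -0.0396  0.1642] [-23.0149  45.6687  70.5368  25.8625  81.032   51.6457] 0.1113321007157208 
 [[-0.9919 -0.0641  0.1101]
 [-0.1274  0.4954 -0.8593]
 [ 0.0005 -0.8663 -0.4995]] yaw 97.31981495683765
root [0.684  0.0026 0.0986] to pre (tool) [0.0002 0.7151 0.4011]
seat pred px [273.411  312.6334] tipL/R [array([242.9721, 323.9847]), array([239.4833, 289.3165])]
lens [(0.67, array([0.6626, 0.1705, 0.05  ]))]
stand_top []
```

View pics/w5.png

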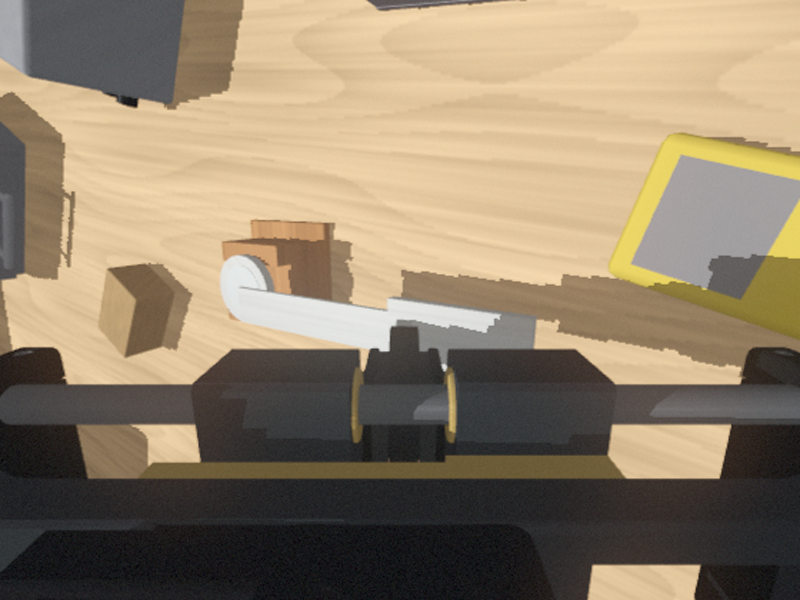

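The lens lies at image (245,285), at world (0.6626, 0.1705), which agrees with the plan. The blade tip is at (240,305) in the picture, just high above it for now. I'm descending to entry height short of the rails.

{"api": "arm_command", "payload": {
  "translation": [
    [0, 0.2, 0.11],
    [0, 0.45, 0.25],
    [0, 0.715, 0.4],
    [0, 0.715, 0.4],
    [0, 0.715, 0.4]
  ],
  "rotation": [
    [0, 0, 0],
    [0, 0, 0],
    [0, 0, 0],
    [0, 0, 0],
    [0, 0, 0]
  ],
  "grip": [1, 1, 1, 1, 1]
}}

```text
time_s: 12.1
position: [0.6891, -0.0388, 0.098]
tcp_rot: [[-0.992, -0.064, 0.107], [-0.125, 0.497, -0.859], [0.002, -0.865, -0.501]]
force: [0.4, -0.3, -0.1]
opening: 0.113
```

Run:
```python
from h import *
np.set_printoptions(precision=4,suppress=True)
w=cam("wrist");s=bot.read_state();R=s["tcp_rot"];np.savez("w6.npz",K=w["K"],P=w["P"])
root,xp,yp=frame(s);print(s["time_s"],s["position"],s["force"],"yaw",np.degrees(np.arctan2(xp[1],xp[0])))
S=np.array([.6625,.172,.033]);d=S-root;print("root",root,"along",d@xp,"lat",d@yp)
print("tipL/R",[proj(w,root+.12*xp+k*.012*yp+[0,0,.003]) for k in(1,-1)],"heelR",proj(w,root-.075*xp-.02*yp+[0,0,.006]))
sx=np.array([-.126,.992,0]);sy=np.array([-.992,-.126,0]);c=np.array([.6641,.1696,.05])
print("rail -x end corners y=-34,-18,18,34:",[proj(w,c-.032*sx+k*sy).round(0).tolist() for k in(-.034,-.018,.018,.034)])
i=w["image"][140:260,120:400]; cv2.imwrite("pics/w6.png",cv2.resize(i,None,fx=2.8,fy=2.8,interpolation=2))
```

```text
12.15 [ 0.6899 -0.039   0.0992] [-0.1696 -0.6779 -0.7018] yaw 97.17744782111082
root [0.6846 0.0032 0.0336] along 0.17023089920991508 lat 0.0008387559278195018
tipL/R [array([168.9548, 226.0732]), array([166.4226, 201.7389])] heelR [376.6047 221.7396]
rail -x end corners y=-34,-18,18,34: [[140.0, 179.0], [142.0, 196.0], [147.0, 233.0], [149.0, 248.0]]
```

View pics/w6.png

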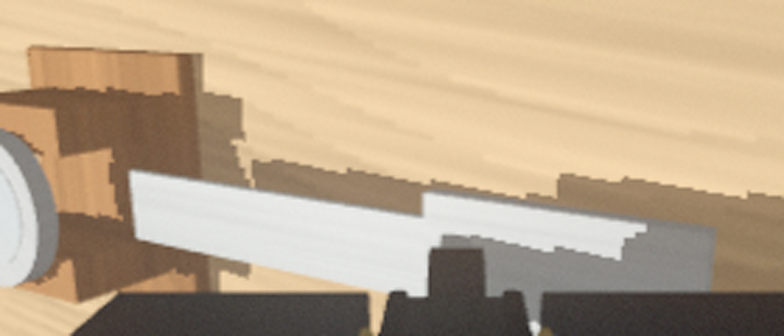

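The blade tip and rail corners match the prediction to 1 px: tip at raw (166,201)/(169,226), rail inner corner at (142,196). The blade is centred on the gap and 13 mm below the lens, so I'm driving in.

{"api": "arm_command", "payload": {
  "translation": [
    [0.005, 0.1, -0.173],
    [0.01, 0.2, -0.346],
    [0.01, 0.3, -0.52],
    [0.01, 0.4, -0.693],
    [0.01, 0.5, -0.866]
  ],
  "rotation": [
    [0, 0, 0],
    [0, 0, 0],
    [0, 0, 0],
    [0, 0, 0],
    [0, 0, 0]
  ],
  "grip": [1, 1, 1, 1, 1]
}}

```text
time_s: 12.65
position: [0.6785, 0.0431, 0.0995]
tcp_rot: [[-0.992, -0.063, 0.11], [-0.127, 0.496, -0.859], [-0.001, -0.866, -0.5]]
force: [-0.1, -0.1, -1.7]
opening: 0.113
```

{"api": "arm_command", "payload": {
  "translation": [
    [0, -0.043, -0.025],
    [0, -0.087, -0.05],
    [0, -0.108, -0.063],
    [0, -0.108, -0.063]
  ],
  "rotation": [
    [0, 0, 0],
    [0, 0, 0],
    [0, 0, 0],
    [0, 0, 0]
  ],
  "grip": [1, 1, 1, 1]
}}

```text
time_s: 13.05
position: [0.6796, 0.0399, 0.1097]
tcp_rot: [[-0.992, -0.061, 0.109], [-0.125, 0.495, -0.86], [-0.002, -0.866, -0.499]]
force: [-1.0, 0.1, -1.5]
opening: 0.111
```

Run:
```python
from h import *
np.set_printoptions(precision=4,suppress=True)
w=cam("wrist");s=bot.read_state();R=s["tcp_rot"]
root,xp,yp=frame(s);print(s["time_s"],s["position"],s["force"],s["opening"],"yaw",np.degrees(np.arctan2(xp[1],xp[0])))
S=np.array([.6625,.172,.05]);d=S-root;print("root",root,"along",d@xp,"lat",d@yp)
print([(x["conf"],onz(w,np.array(x["point"])*[560,420],.05)) for x in models.spot_point("wrist","lens")])
```

```text
13.1 [0.6794 0.0399 0.1094] [-0.1976  0.8039 -1.7523] 0.11489607446214284 yaw 97.16719238230215
root [0.6741 0.0821 0.0438] along 0.09063748741285675 lat 0.0002554577725373576
[(0.95, array([0.6602, 0.1717, 0.05  ]))]
```

{"api": "arm_command", "payload": {
  "translation": [
    [0, -0.016, -0.009],
    [0, -0.032, -0.019],
    [0, -0.049, -0.028],
    [0, -0.065, -0.0375],
    [0, -0.087, -0.05]
  ],
  "rotation": [
    [0, 0, 0],
    [0, 0, 0],
    [0, 0, 0],
    [0, 0, 0],
    [0, 0, 0]
  ],
  "grip": [1, 1, 1, 1, 1]
}}

```text
time_s: 13.65
position: [0.6788, 0.0409, 0.1171]
tcp_rot: [[-0.992, -0.063, 0.109], [-0.126, 0.496, -0.859], [-0.0, -0.866, -0.5]]
force: [-0.7, -0.7, -1.7]
opening: 0.113
```

{"api": "arm_command", "payload": {
  "translation": [
    [0, -0.043, -0.025],
    [0, -0.108, -0.0625],
    [0, -0.184, -0.106],
    [0, -0.26, -0.15],
    [0, -0.325, -0.1875]
  ],
  "rotation": [
    [0, 0, 0],
    [0, 0, 0],
    [0, 0, 0],
    [0, 0, 0],
    [0, 0, 0]
  ],
  "grip": [1, 1, 1, 1, 1]
}}

```text
time_s: 14.15
position: [0.6791, 0.0409, 0.1481]
tcp_rot: [[-0.992, -0.062, 0.11], [-0.126, 0.496, -0.859], [-0.001, -0.866, -0.5]]
force: [-0.2, 0.6, -1.4]
opening: 0.111
```

{"api": "arm_command", "payload": {
  "translation": [
    [0, -0.065, -0.0375],
    [0, -0.13, -0.075],
    [0, -0.195, -0.1125],
    [0, -0.238, -0.1375],
    [0, -0.26, -0.15]
  ],
  "rotation": [
    [0, 0, 0],
    [0, 0, 0],
    [0, 0, 0],
    [0, 0, 0],
    [0, 0, 0]
  ],
  "grip": [1, 1, 1, 1, 1]
}}

```text
time_s: 14.65
position: [0.679, 0.0409, 0.1717]
tcp_rot: [[-0.992, -0.062, 0.109], [-0.126, 0.496, -0.859], [-0.001, -0.866, -0.5]]
force: [-0.0, -0.0, -2.0]
opening: 0.117
```

Run:
```python
from h import *
np.set_printoptions(precision=4,suppress=True)
w=cam("wrist");s=bot.read_state();R=s["tcp_rot"];np.savez("w7.npz",K=w["K"],P=w["P"]);cv2.imwrite("pics/w7raw.png",w["image"])
root,xp,yp=frame(s);print(s["time_s"],s["position"],s["force"],s["opening"],"yaw",np.degrees(np.arctan2(xp[1],xp[0])),s["joint_positions"])
print("root",root);print(R)
for x in models.spot_point("wrist","lens"):
    p=onz(w,np.array(x["point"])*[560,420],root[2]+.003);d=p-root;print(x["conf"],p,"along",d@xp,"lat",d@yp)
print([np.array(x["extent"])*[560,420,560,420] for x in models.recognise("wrist","lens")])
```

```text
14.7 [0.6791 0.0409 0.1718] [ 0.44    0.1935 -1.6499] 0.11242214543826146 yaw 97.23327217412674 [-17.2195  43.2686  74.8096  27.8665  76.9453  55.4835]
root [0.6737 0.083  0.1062]
[[-0.992  -0.062   0.1096]
 [-0.1259  0.4959 -0.8592]
 [-0.0011 -0.8662 -0.4998]]
0.83 [0.6615 0.1728 0.1092] along 0.09054440336117833 lat 0.0007701715011779135
[array([163.8  , 188.286, 215.208, 248.388])]
```

The lens rides at x=0.0905 on the blade, centred and level. I'm carrying it smoothly to the tester: yaw first, then translate.

{"api": "arm_command", "payload": {
  "translation": [
    [0, 0, 0],
    [0, 0, 0],
    [0, 0, 0],
    [0, 0, 0],
    [0, 0, 0]
  ],
  "rotation": [
    [0, 0.02, 0.0116],
    [0, 0.05, 0.029],
    [0, 0.088, 0.051],
    [0, 0.118, 0.068],
    [0, 0.134, 0.0775]
  ],
  "grip": [1, 1, 1, 1, 1]
}}

```text
time_s: 15.3
position: [0.6784, 0.0409, 0.1712]
tcp_rot: [[-0.999, 0.019, -0.033], [0.038, 0.5, -0.865], [0.0, -0.866, -0.5]]
force: [-0.3, 0.8, -2.1]
opening: 0.115
```

{"api": "arm_command", "payload": {
  "translation": [
    [0.074, -0.0095, 0.0164],
    [0.186, -0.024, 0.041],
    [0.335, -0.043, 0.074],
    [0.521, -0.0665, 0.115],
    [0.744, -0.095, 0.164]
  ],
  "rotation": [
    [0, 0, 0],
    [0, 0, 0],
    [0, 0, 0],
    [0, 0, 0],
    [0, 0, 0]
  ],
  "grip": [1, 1, 1, 1, 1]
}}

```text
time_s: 15.8
position: [0.618, 0.0277, 0.1712]
tcp_rot: [[-0.999, 0.019, -0.03], [0.036, 0.5, -0.866], [-0.001, -0.866, -0.5]]
force: [-0.3, -0.2, -2.4]
opening: 0.113
```

{"api": "arm_command", "payload": {
  "translation": [
    [0.2, -0.0255, 0.044],
    [0.4, -0.051, 0.088],
    [0.58, -0.074, 0.128],
    [0.744, -0.095, 0.164]
  ],
  "rotation": [
    [0, 0, 0],
    [0, 0, 0],
    [0, 0, 0],
    [0, 0, 0]
  ],
  "grip": [1, 1, 1, 1]
}}

```text
time_s: 16.2
position: [0.5576, 0.0147, 0.1714]
tcp_rot: [[-0.999, 0.018, -0.031], [0.036, 0.5, -0.865], [-0.0, -0.866, -0.5]]
force: [0.5, -0.1, -0.6]
opening: 0.112
```

{"api": "arm_command", "payload": {
  "translation": [
    [0.186, -0.024, 0.041],
    [0.372, -0.0475, 0.082],
    [0.558, -0.071, 0.123],
    [0.744, -0.095, 0.164]
  ],
  "rotation": [
    [0, 0, 0],
    [0, 0, 0],
    [0, 0, 0],
    [0, 0, 0]
  ],
  "grip": [1, 1, 1, 1]
}}

```text
time_s: 16.6
position: [0.4978, 0.0017, 0.1714]
tcp_rot: [[-0.999, 0.019, -0.031], [0.036, 0.499, -0.866], [-0.001, -0.866, -0.5]]
force: [-0.9, -0.3, -2.4]
opening: 0.113
```

{"api": "arm_command", "payload": {
  "translation": [
    [0.186, -0.024, 0.041],
    [0.372, -0.0475, 0.082],
    [0.54, -0.069, 0.119],
    [0.67, -0.0855, 0.148],
    [0.744, -0.095, 0.164]
  ],
  "rotation": [
    [0, 0, 0],
    [0, 0, 0],
    [0, 0, 0],
    [0, 0, 0],
    [0, 0, 0]
  ],
  "grip": [1, 1, 1, 1, 1]
}}

```text
time_s: 17.1
position: [0.4379, -0.0113, 0.1713]
tcp_rot: [[-0.999, 0.019, -0.031], [0.036, 0.5, -0.865], [-0.0, -0.866, -0.5]]
force: [0.7, -0.5, -1.2]
opening: 0.116
```

```bash
cat > chk.py <<'E'
from h import *
np.set_printoptions(precision=4,suppress=True)
w=cam("wrist");s=bot.read_state();R=s["tcp_rot"]
root,xp,yp=frame(s);print(s["time_s"],s["position"],s["force"],s["opening"],"yaw",np.degrees(np.arctan2(xp[1],xp[0])),s["joint_positions"])
print("root",root);print(R)
for x in models.spot_point("wrist","lens"):
    p=onz(w,np.array(x["point"])*[560,420],root[2]+.003);d=p-root;print(x["conf"],p,"along",d@xp,"lat",d@yp)
for x in models.spot_point("wrist","tester_seat"): print("seat",x["conf"],onz(w,np.array(x["point"])*[560,420],.05))
c=np.array([.4437,.1215,.05]);th=np.radians(88);tx=np.array([np.cos(th),np.sin(th),0]);ty=np.array([-tx[1],tx[0],0])
print("rim corners pred (raw)",[proj(w,c+a*tx+b*ty+[0,0,.004]).round(1).tolist() for a,b in((.0395,.04),(.0395,-.04),(-.0395,-.04),(-.0395,.04))])
print("tip",[proj(w,root+.12*xp+k*.012*yp+[0,0,.003]).round(1).tolist() for k in(1,-1)])
S=c-root;print("seat in paddle: along",S@xp,"lat",S@yp)
E
python3 chk.py
python3 - <<'E'
import sys;sys.path.insert(0,'.')
from h import *
i=cam("wrist")["image"][90:270,80:360];cv2.imwrite("pics/w8.png",cv2.resize(i,None,fx=2.8,fy=2.8,interpolation=2))
E
```

```text
17.15 [ 0.4373 -0.0112  0.1712] [-0.2161 -0.1192 -0.8835] 0.11161612609839304 yaw 87.92391112174103 [-33.4896  28.5985 111.5404  29.4635  60.1849  39.118 ]
root [0.4389 0.0313 0.1056]
[[-0.9993  0.0177 -0.0316]
 [ 0.0362  0.5    -0.8652]
 [ 0.0005 -0.8658 -0.5003]]
0.76 [0.443  0.1204 0.1086] along 0.08917659659368392 lat -0.0009395417402246063
seat 0.67 [0.3737 0.0612 0.05  ]
rim corners pred (raw) [[204.5, 236.3], [199.5, 166.9], [259.2, 170.3], [260.9, 248.1]]
tip [[169.7, 227.3], [167.2, 203.1]]
seat in paddle: along 0.09033448235874182 lat -0.0015747557947467634
```

View pics/w8.png

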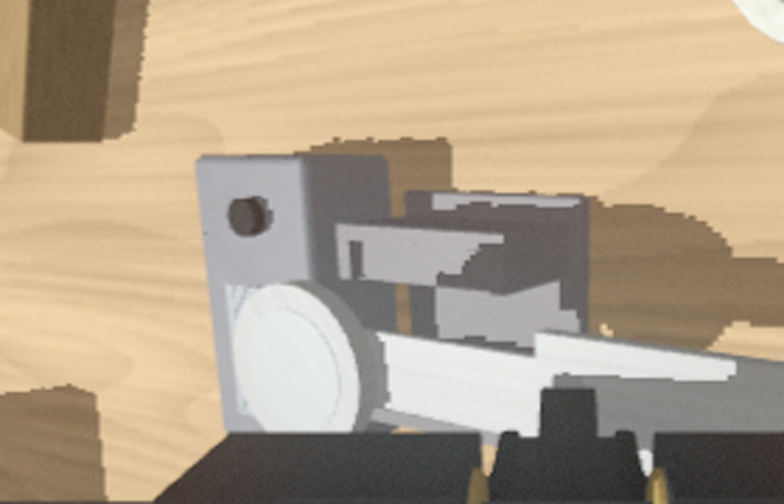

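The lens sits on the blade at crop (295,360) over the tester, while the visible ledge strip at (336,224)-(505,236) lies about 4 mm off my prediction. Before lowering I refit the tester's pose in this view, using the foot, case and rim corners.

```bash
cat > fitt.py <<'E'
from h import *
from scipy.optimize import least_squares
np.set_printoptions(precision=4,suppress=True)
w=cam("wrist");cv2.imwrite("pics/w9raw.png",w["image"]);s=bot.read_state();root,xp,yp=frame(s)
O=[((.0395,-.04,.054),(336,224),"rim+"),((-.0395,-.04,.054),(505,236),"rim-"),((-.045,-.05,.008),(590,197),"foot"),((.057,-.064,.052),(303,157),"case-"),((.127,-.064,.052),(198,158),"case+")]
def pr(v,q):
    c,sn=np.cos(v[2]),np.sin(v[2]);return proj(w,np.array([v[0]+c*q[0]-sn*q[1],v[1]+sn*q[0]+c*q[1],q[2]]))
px=lambda p:np.array([80+p[0]/2.8,90+p[1]/2.8])
for use in (range(5),(2,3,4),(0,1,2)):
    f=lambda v:np.concatenate([pr(v,O[i][0])-px(O[i][1]) for i in use])
    r=least_squares(f,[.4437,.1215,np.radians(88)]);v=r.x
    S=np.array([v[0],v[1],.05])-root
    print(list(use),v[:2],np.degrees(v[2]),"res",f(v).reshape(-1,2).round(1).tolist(),"along",S@xp,"lat",S@yp)
v=[.4437,.1215,np.radians(88)]
print("prior res",[(o[2],(pr(v,o[0])-px(o[1])).round(1).tolist()) for o in O])
E
python3 fitt.py
python3 - <<'E'
import sys;sys.path.insert(0,'.')
from h import *
np.set_printoptions(precision=4,suppress=True)
# independent: tester origin/seat from scene+side nets
for t in("tester","tester_seat"):
    o=[]
    for c in("scene","side"):
        d=cam(c);r=models.spot_point(c,t)
        if r:o.append((d,np.array(r[0]["point"])*[560,420]))
    if len(o)==2:print(t,*tri(o))
E
```

```text
[0, 1, 2, 3, 4] [0.4421 0.1191] 87.73562388820412 res [[1.2, -0.3], [1.0, -0.5], [-1.5, 0.4], [1.2, 0.8], [-2.3, -0.3]] along 0.0880673169209759 lat 0.0020862803803114653
[2, 3, 4] [0.4426 0.1176] 88.02112016103156 res [[-0.5, -0.3], [2.0, 0.6], [-1.7, -0.3]] along 0.08657823895649752 lat 0.0015431229899400298
[0, 1, 2] [0.442  0.1194] 87.72722127810242 res [[1.1, -0.2], [0.8, -0.3], [-1.7, 0.5]] along 0.0883042797920869 lat 0.0022191230512737152
prior res [('rim+', [-0.6, -1.7]), ('rim-', [-1.3, -2.4]), ('foot', [-3.7, -1.4]), ('case-', [-0.6, -0.4]), ('case+', [-3.8, -1.2])]
tester [ 0.4021 -0.1941  0.1154] 81.27701784389436
tester_seat [0.4378 0.1115 0.0532] 0.43533003893955935
```

The fits agree within about 2 mm, so I take the seat as (0.4426, 0.1195). I'm lowering to about 10 mm above the ledges with a small correction.

{"api": "arm_command", "payload": {
  "translation": [
    [0.001, 0.026, 0.016],
    [0.003, 0.08, 0.05],
    [0.006, 0.16, 0.098],
    [0.01, 0.26, 0.16],
    [0.014, 0.363, 0.223]
  ],
  "rotation": [
    [0, 0, 0],
    [0, 0, 0],
    [0, 0, 0],
    [0, 0, 0],
    [0, 0, 0]
  ],
  "grip": [1, 1, 1, 1, 1]
}}

```text
time_s: 18.25
position: [0.4375, -0.0121, 0.1361]
tcp_rot: [[-0.999, 0.018, -0.031], [0.036, 0.5, -0.865], [-0.0, -0.866, -0.5]]
force: [0.5, -0.8, -1.7]
opening: 0.117
```

{"api": "arm_command", "payload": {
  "translation": [
    [0.003, 0.075, 0.046],
    [0.005, 0.125, 0.076],
    [0.006, 0.155, 0.095],
    [0.006, 0.155, 0.095],
    [0.006, 0.155, 0.095]
  ],
  "rotation": [
    [0, 0, 0],
    [0, 0, 0],
    [0, 0, 0],
    [0, 0, 0],
    [0, 0, 0]
  ],
  "grip": [1, 1, 1, 1, 1]
}}

```text
time_s: 18.75
position: [0.4373, -0.0124, 0.1226]
tcp_rot: [[-0.999, 0.019, -0.031], [0.036, 0.5, -0.865], [-0.001, -0.866, -0.5]]
force: [-1.2, 0.4, -1.4]
opening: 0.111
```

```bash
python3 chk.py
python3 - <<'E'
import sys;sys.path.insert(0,'.')
from h import *
w=cam("wrist");np.savez("w10.npz",K=w["K"],P=w["P"])
i=w["image"][130:260,90:310];cv2.imwrite("pics/w10.png",cv2.resize(i,None,fx=3.6,fy=3.6,interpolation=2))
print([np.array(x["extent"])*[560,420,560,420] for x in models.recognise("wrist","lens")])
E
```

```text
18.8 [ 0.4373 -0.0125  0.1227] [-0.3142 -0.1869 -2.2366] 0.11500868444387104 yaw 87.94206586563284 [-33.6379  34.2872 113.2877  31.9019  53.7688  34.4256]
root [0.4388 0.03   0.0571]
[[-0.9994  0.0187 -0.0306]
 [ 0.0359  0.4995 -0.8655]
 [-0.0009 -0.8661 -0.4999]]
rim corners pred (raw) [[169.5, 248.5], [161.4, 170.0], [225.0, 174.5], [229.5, 263.9]]
tip [[169.5, 226.8], [167.1, 202.6]]
seat in paddle: along 0.09161182446447419 lat -0.001630368371856174
[]
```

View pics/w10.png

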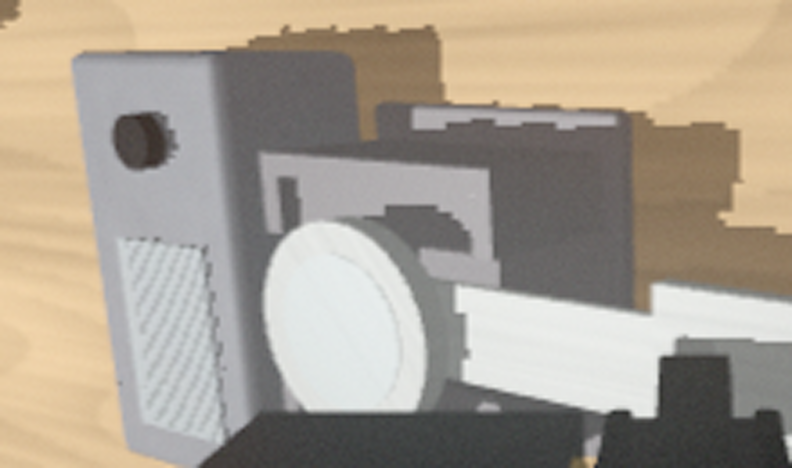

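Run:
```python
from h import *
np.set_printoptions(precision=4,suppress=True)
w=dict(np.load("w10.npz"));s=bot.read_state();root,xp,yp=frame(s);print(s["position"],s["force"])
p=onz(w,np.array([90+345/3.6,130+322/3.6]),root[2]+.011);d=p-root;print("lens",p,d@xp,d@yp)
# top face outline predicted
th=np.linspace(0,2*np.pi,73)
for a,l in((.09,0),(.0892,-.001)):
    q=np.array([(proj(w,root+(a+.028*np.cos(t))*xp+(l+.028*np.sin(t))*yp+[0,0,.011])-[90,130])*3.6 for t in th]);print(a,l,"left,top,right,bottom",q.min(0),q.max(0))
for k,(x,y) in (("rim+",(262,152)),("rim-",(492,170))):
    p=onz(w,np.array([90+x/3.6,130+y/3.6]),.054);d=p-root;print(k,p,d@xp,d@yp)
```

```text
[ 0.4373 -0.0125  0.1228] [-0.0148 -0.168  -1.3847]
lens [0.4436 0.1173 0.0682] 0.0874405583244317 -0.0016406731985126885
0.09 0 left,top,right,bottom [261.1228 214.3068] [423.0151 435.4803]
0.0892 -0.001 left,top,right,bottom [262.8107 210.4569] [425.2851 432.3099]
rim+ [0.483  0.1581 0.054 ] 0.1295559829237661 -0.03963290520835416
rim- [0.4802 0.0792 0.054 ] 0.05059954511676824 -0.03958487341190441
```

In this view the lens sits within 1.5 mm of the recess centre. I'm setting it down slowly.

{"api": "arm_command", "payload": {
  "translation": [
    [-0.006, 0.0385, 0.008],
    [-0.006, 0.06, 0.02],
    [-0.006, 0.076, 0.03],
    [-0.006, 0.093, 0.039],
    [-0.006, 0.1035, 0.045]
  ],
  "rotation": [
    [0, 0, 0],
    [0, 0, 0],
    [0, 0, 0],
    [0, 0, 0],
    [0, 0, 0]
  ],
  "grip": [1, 1, 1, 1, 1]
}}

```text
time_s: 19.5
position: [0.4376, -0.0114, 0.1133]
tcp_rot: [[-0.999, 0.018, -0.031], [0.036, 0.5, -0.865], [-0.0, -0.866, -0.5]]
force: [1.0, 0.2, -2.0]
opening: 0.108
```

{"api": "arm_command", "payload": {
  "translation": [
    [0, 0.011, 0.006],
    [0, 0.022, 0.0125],
    [0, 0.0325, 0.019],
    [0, 0.049, 0.028],
    [0, 0.065, 0.0375]
  ],
  "rotation": [
    [0, 0, 0],
    [0, 0, 0],
    [0, 0, 0],
    [0, 0, 0],
    [0, 0, 0]
  ],
  "grip": [1, 1, 1, 1, 1]
}}

```text
time_s: 20.0
position: [0.4377, -0.0114, 0.1075]
tcp_rot: [[-0.999, 0.018, -0.031], [0.036, 0.5, -0.865], [-0.001, -0.866, -0.5]]
force: [0.1, 0.8, -1.7]
opening: 0.115
```

{"api": "arm_command", "payload": {
  "translation": [
    [0, 0.0325, 0.019],
    [0, 0.065, 0.0375],
    [0, 0.0975, 0.056],
    [0, 0.0975, 0.056],
    [0, 0.0975, 0.056]
  ],
  "rotation": [
    [0, 0, 0],
    [0, 0, 0],
    [0, 0, 0],
    [0, 0, 0],
    [0, 0, 0]
  ],
  "grip": [1, 1, 1, 1, 1]
}}

```text
time_s: 20.5
position: [0.4376, -0.0113, 0.0984]
tcp_rot: [[-0.999, 0.018, -0.031], [0.036, 0.5, -0.865], [-0.0, -0.866, -0.5]]
force: [0.7, -0.3, -1.0]
opening: 0.115
```

Run:
```python
from h import *
np.set_printoptions(precision=4,suppress=True)
w=cam("wrist");s=bot.read_state();root,xp,yp=frame(s);print(s["time_s"],s["position"],s["force"],"root",root)
cv2.imwrite("pics/w11raw.png",w["image"])
for c in("wrist","scene","side"):
    d=w if c=="wrist" else cam(c)
    r=models.recognise(c,"lens");p=models.spot_point(c,"lens")
    print(c,[(x["conf"],(np.array(x["extent"])*[560,420,560,420]).round(1)) for x in r],[(x["conf"],(np.array(x["point"])*[560,420]).round(1),onz(d,np.array(x["point"])*[560,420],.05)) for x in p])
# white-ish lens outline in wrist vs predicted for seat .0901
c=np.array([.4426,.1195,.058]);th=np.linspace(0,6.28,73)
q=np.array([proj(w,c+.028*np.array([np.cos(t),np.sin(t),0])) for t in th]);print("pred box at (.4426,.1195)",q.min(0),q.max(0))
```

```text
20.55 [ 0.4376 -0.0113  0.0985] [-0.5641  0.2132 -2.0139] root [0.4392 0.0311 0.0329]
wrist [(0.6, array([150. , 193.2, 200.7, 246. ]))] [(0.61, array([177.6, 222.2]), array([0.4424, 0.1223, 0.05  ]))]
scene [(0.51, array([238.5, 179.3, 264.6, 192.7]))] [(0.79, array([250.9, 186.2]), array([0.4336, 0.1262, 0.05  ])), (0.69, array([339.9, 205.5]), array([0.661 , 0.1666, 0.05  ]))]
side [(0.93, array([207.9, 212.8, 237.9, 230.6])), (0.39, array([220.5, 229.6, 269. , 273.6]))] [(0.8, array([222.3, 223.9]), array([0.4382, 0.1188, 0.05  ]))]
pred box at (.4426,.1195) [150.44   191.6612] [196.4863 256.0347]
```

{"api": "arm_command", "payload": {
  "translation": [
    [0, -0.06, 0.104],
    [0, -0.15, 0.26],
    [0, -0.25, 0.433],
    [0, -0.344, 0.595]
  ],
  "rotation": [
    [0, 0, 0],
    [0, 0, 0],
    [0, 0, 0],
    [0, 0, 0]
  ],
  "grip": [1, 1, 1, 1]
}}

```text
time_s: 21.35
position: [0.436, -0.0685, 0.0985]
tcp_rot: [[-0.999, 0.019, -0.031], [0.037, 0.499, -0.866], [-0.001, -0.866, -0.499]]
force: [0.6, -0.5, -1.4]
opening: 0.111
```

Run:
```python
from h import *
np.set_printoptions(precision=4,suppress=True)
s=bot.read_state();root,xp,yp=frame(s);print(s["time_s"],s["position"],s["force"],"root",root)
a=cam("scene")
print("empty stand",[onz(a,np.array(p,float),.05) for p in((125,238),(160,242),(145,262))],"driver",[onz(a,np.array(p,float),.01) for p in((182,271),(134,325))])
p=models.spot_point("scene","lens");print([(x["conf"],np.array(x["point"])*[560,420]) for x in p])
w=cam("wrist");print([(x["conf"],onz(w,np.array(x["point"])*[560,420],.05)) for x in models.spot_point("wrist","lens")],[(x["conf"],onz(w,np.array(x["point"])*[560,420],.05)) for x in models.spot_point("wrist","tester_seat")])
```

```text
21.35 [ 0.436  -0.0685  0.0985] [ 0.5878 -0.4673 -1.3936] root [ 0.4375 -0.0261  0.0329]
empty stand [array([ 0.2791, -0.1593,  0.05  ]), array([ 0.3557, -0.1317,  0.05  ]), array([ 0.3652, -0.1906,  0.05  ])] driver [array([ 0.4234, -0.1511,  0.01  ]), array([ 0.4237, -0.3008,  0.01  ])]
[(0.66, array([254.576, 202.314])), (0.53, array([252.504, 185.514])), (0.38, array([203.896, 217.98 ]))]
[(0.61, array([0.4418, 0.1176, 0.05  ]))] []
```

{"api": "arm_command", "payload": {
  "translation": [
    [0, -0.11, 0.19],
    [0, -0.22, 0.38],
    [0, -0.31, 0.541],
    [0, -0.31, 0.541]
  ],
  "rotation": [
    [0, 0, 0],
    [0, 0, 0],
    [0, 0, 0],
    [0, 0, 0]
  ],
  "grip": [1, 1, 1, 1]
}}

```text
time_s: 22.0
position: [0.4351, -0.1196, 0.0982]
tcp_rot: [[-0.999, 0.022, -0.032], [0.039, 0.497, -0.867], [-0.003, -0.867, -0.498]]
force: [-0.5, -1.2, -0.2]
opening: 0.114
```

{"api": "arm_command", "payload": {
  "translation": [
    [0, -0.25, -0.144],
    [0, -0.55, -0.318],
    [0, -0.812, -0.469],
    [0, -0.812, -0.469]
  ],
  "rotation": [
    [0, 0, 0],
    [0, 0, 0],
    [0, 0, 0],
    [0, 0, 0]
  ],
  "grip": [1, 1, 1, 1]
}}

```text
time_s: 22.4
position: [0.4347, -0.1167, 0.1755]
tcp_rot: [[-0.999, 0.022, -0.029], [0.036, 0.497, -0.867], [-0.004, -0.867, -0.498]]
force: [-0.2, -0.9, -2.3]
opening: 0.116
```

{"api": "arm_command", "payload": {
  "translation": [
    [-0.15, -0.14, 0.24],
    [-0.3, -0.28, 0.48],
    [-0.449, -0.417, 0.7225]
  ],
  "rotation": [
    [0, 0, 0],
    [0, 0, 0],
    [0, 0, 0]
  ],
  "grip": [1, 1, 1]
}}

```text
time_s: 22.7
position: [0.4671, -0.1843, 0.1726]
tcp_rot: [[-0.999, 0.017, -0.031], [0.036, 0.501, -0.865], [0.001, -0.865, -0.501]]
force: [0.5, -0.1, -2.0]
opening: 0.112
```

{"api": "arm_command", "payload": {
  "translation": [
    [-0.15, -0.14, 0.24],
    [-0.3, -0.28, 0.48],
    [-0.449, -0.417, 0.7225]
  ],
  "rotation": [
    [0, 0, 0],
    [0, 0, 0],
    [0, 0, 0]
  ],
  "grip": [1, 1, 1]
}}

```text
time_s: 23.0
position: [0.5006, -0.2524, 0.172]
tcp_rot: [[-0.999, 0.017, -0.032], [0.036, 0.501, -0.864], [0.001, -0.865, -0.502]]
force: [0.6, 0.2, -0.9]
opening: 0.11
```

{"api": "arm_command", "payload": {
  "translation": [
    [-0.15, -0.14, 0.24],
    [-0.3, -0.28, 0.48],
    [-0.449, -0.417, 0.7225],
    [-0.449, -0.417, 0.7225]
  ],
  "rotation": [
    [0, 0, 0],
    [0, 0, 0],
    [0, 0, 0],
    [0, 0, 0]
  ],
  "grip": [1, 1, 1, 1]
}}

```text
time_s: 23.4
position: [0.5352, -0.323, 0.1713]
tcp_rot: [[-0.999, 0.02, -0.032], [0.038, 0.498, -0.866], [-0.001, -0.867, -0.498]]
force: [-0.4, 0.2, -0.4]
opening: 0.111
```

{"api": "arm_command", "payload": {
  "translation": [
    [0, 0, 0],
    [0, 0, 0],
    [0, 0, 0],
    [0, 0, 0]
  ],
  "rotation": [
    [0, -0.07, -0.04],
    [0, -0.15, -0.087],
    [0, -0.2204, -0.1273],
    [0, -0.2204, -0.1273]
  ],
  "grip": [1, 1, 1, 1]
}}

```text
time_s: 23.8
position: [0.5344, -0.3185, 0.172]
tcp_rot: [[-0.973, -0.116, 0.199], [-0.23, 0.489, -0.842], [0.001, -0.865, -0.502]]
force: [-0.4, -0.2, -1.8]
opening: 0.114
```

Run:
```python
from h import *
np.set_printoptions(precision=4,suppress=True)
w=cam("wrist");s=bot.read_state();R=s["tcp_rot"];root,xp,yp=frame(s);print(s["time_s"],s["position"],s["force"],s["opening"],"root",root,"yaw",np.degrees(np.arctan2(xp[1],xp[0])))
print(R,"delta shares to grasp pose",R.T@(np.array([.5349,-.3225,.0908])-s["position"])/.08)
for c in("wrist","scene","side"):
    d=w if c=="wrist" else cam(c)
    print(c,"lens",[(round(x["conf"],2),onz(d,np.array(x["point"])*[560,420],.05)) for x in models.spot_point(c,"lens")],"rest_top",[(round(x["conf"],2),onz(d,np.array(x["point"])*[560,420],.025)) for x in models.spot_point(c,"rest_top")])
```

```text
23.85 [ 0.5341 -0.3187  0.1722] [ 0.0995  0.2286 -1.2283] 0.11150423251462098 root [ 0.5244 -0.2773  0.1066] yaw 103.19734092859555
[[-0.9736 -0.1155  0.197 ]
 [-0.2283  0.4887 -0.842 ]
 [ 0.001  -0.8648 -0.5022]] delta shares to grasp pose [-0.0003  0.8551  0.5526]
wrist lens [(0.76, array([0.4441, 0.1124, 0.05  ])), (0.63, array([0.4457, 0.1207, 0.05  ]))] rest_top [(0.68, array([ 0.5286, -0.286 ,  0.025 ]))]
scene lens [] rest_top [(0.57, array([ 0.527 , -0.2895,  0.025 ])), (0.37, array([0.42  , 0.1427, 0.025 ]))]
side lens [(0.94, array([0.4384, 0.1236, 0.05  ]))] rest_top [(0.66, array([ 0.5274, -0.2905,  0.025 ]))]
```

The lens network hits put it in the recess, and the paddle is above its rest. I'm lowering and releasing.

{"api": "arm_command", "payload": {
  "translation": [
    [0, 0.26, 0.17],
    [0, 0.5, 0.325],
    [0, 0.7, 0.45],
    [0, 0.79, 0.51],
    [0, 0.82, 0.53]
  ],
  "rotation": [
    [0, 0, 0],
    [0, 0, 0],
    [0, 0, 0],
    [0, 0, 0],
    [0, 0, 0]
  ],
  "grip": [1, 1, 1, 1, 1]
}}

```text
time_s: 24.75
position: [0.5349, -0.3236, 0.0943]
tcp_rot: [[-0.974, -0.115, 0.197], [-0.228, 0.488, -0.842], [0.001, -0.865, -0.502]]
force: [0.1, -0.3, -1.4]
opening: 0.114
```

{"api": "arm_command", "payload": {
  "translation": [
    [0, 0.012, 0.008],
    [0, 0.024, 0.015],
    [0, 0.035, 0.022],
    [0, 0.035, 0.022],
    [0, 0.035, 0.022]
  ],
  "rotation": [
    [0, 0, 0],
    [0, 0, 0],
    [0, 0, 0],
    [0, 0, 0],
    [0, 0, 0]
  ],
  "grip": [1, 1, 1, 1, 1]
}}

```text
time_s: 25.25
position: [0.5355, -0.3241, 0.0926]
tcp_rot: [[-0.974, -0.114, 0.198], [-0.229, 0.486, -0.843], [-0.001, -0.866, -0.499]]
force: [0.1, 0.4, -1.8]
opening: 0.112
```

Run:
```python
from h import *
np.set_printoptions(precision=4,suppress=True)
s=bot.read_state();root,xp,yp=frame(s);print(s["time_s"],s["position"],s["force"],s["moment"],s["opening"],"root",root)
```

```text
25.25 [ 0.5355 -0.3241  0.0926] [ 0.117   0.4265 -1.7809] [-0.4517 -0.0131 -0.0385] 0.11159412337034147 root [ 0.5258 -0.2828  0.027 ]
```

The force still shows the paddle's full weight, so I'm lowering the last millimetres until the rest takes it.

{"api": "arm_command", "payload": {
  "translation": [
    [0, 0.009, 0.005],
    [0, 0.018, 0.01],
    [0, 0.022, 0.0125],
    [0, 0.022, 0.0125]
  ],
  "rotation": [
    [0, 0, 0],
    [0, 0, 0],
    [0, 0, 0],
    [0, 0, 0]
  ],
  "grip": [1, 1, 1, 1]
}}

```text
time_s: 25.65
position: [0.5355, -0.3242, 0.0914]
tcp_rot: [[-0.974, -0.114, 0.198], [-0.229, 0.487, -0.843], [-0.001, -0.866, -0.5]]
force: [-0.2, -1.3, 5.2]
opening: 0.115
```

Contact is made with about 6 N, the same height and force as at the grasp. I'm releasing and backing off.

{"api": "arm_command", "payload": {
  "translation": [
    [0, 0, 0],
    [0, 0, 0],
    [0, 0, 0],
    [0, 0, 0],
    [0, 0, 0]
  ],
  "rotation": [
    [0, 0, 0],
    [0, 0, 0],
    [0, 0, 0],
    [0, 0, 0],
    [0, 0, 0]
  ],
  "grip": [0.6, 0.4, 0.2, 0, -0.3]
}}

```text
time_s: 26.15
position: [0.5352, -0.3239, 0.0898]
tcp_rot: [[-0.974, -0.114, 0.198], [-0.229, 0.487, -0.843], [-0.0, -0.866, -0.5]]
force: [-0.1, -0.1, -0.2]
opening: 0.477
```

{"api": "arm_command", "payload": {
  "translation": [
    [0, 0, 0],
    [0, 0, 0],
    [0, 0, 0],
    [0, 0, 0],
    [0, 0, 0]
  ],
  "rotation": [
    [0, 0, 0],
    [0, 0, 0],
    [0, 0, 0],
    [0, 0, 0],
    [0, 0, 0]
  ],
  "grip": [-1, -1, -1, -1, -1]
}}

```text
time_s: 26.65
position: [0.5353, -0.324, 0.0901]
tcp_rot: [[-0.974, -0.114, 0.198], [-0.229, 0.487, -0.843], [-0.0, -0.866, -0.5]]
force: [0.1, -0.5, -0.0]
opening: 0.934
```

{"api": "arm_command", "payload": {
  "translation": [
    [0, 0, 0],
    [0, -0.1, 0],
    [0, -0.4, 0],
    [0, -0.9, 0],
    [0, -0.9, 0]
  ],
  "rotation": [
    [0, 0, 0],
    [0, 0, 0],
    [0, 0, 0],
    [0, 0, 0],
    [0, 0, 0]
  ],
  "grip": [-1, -1, -1, -1, -1]
}}

```text
time_s: 27.15
position: [0.5462, -0.364, 0.1575]
tcp_rot: [[-0.974, -0.106, 0.201], [-0.227, 0.479, -0.848], [-0.006, -0.872, -0.49]]
force: [0.1, -0.3, 0.6]
opening: 0.999
```

{"api": "arm_command", "payload": {
  "translation": [
    [0, -0.5, 0],
    [0, -0.9, 0],
    [0, -0.9, 0],
    [0, -0.9, 0]
  ],
  "rotation": [
    [0, 0, 0],
    [0, 0, 0],
    [0, 0, 0],
    [0, 0, 0]
  ],
  "grip": [-1, -1, -1, -1]
}}

```text
time_s: 27.55
position: [0.5516, -0.3943, 0.2151]
tcp_rot: [[-0.974, -0.113, 0.198], [-0.228, 0.486, -0.844], [-0.001, -0.867, -0.499]]
force: [-0.3, 0.0, -0.6]
opening: 0.998
```

Run:
```python
from h import *
np.set_printoptions(precision=4,suppress=True)
w=cam("wrist");s=bot.read_state();print(s["time_s"],s["position"],s["force"],s["opening"])
Z=dict(thumb_plate=.088,blade_seat=.028,paddle=.025,rest_top=.025,lens=.05)
O={}
D={"wrist":w}
for c in("wrist","scene","side"):
    D.setdefault(c,None)
    if D[c] is None: D[c]=cam(c)
    for t in Z:
        r=models.spot_point(c,t)
        for x in r[:1]:
            p=np.array(x["point"])*[560,420];O.setdefault(t,[]).append((D[c],p));print(c,t,round(x["conf"],2),p.round(1),onz(D[c],p,Z[t]))
for t in O:
    if len(O[t])>1: print("TRI",t,*tri(O[t]))
# montage of last views: wrist paddle + scene crop of tester
a=cv2.resize(w["image"],(400,300));b=cv2.resize(D["scene"]["image"][150:250,200:333],(400,300),interpolation=2);cc=cv2.resize(D["side"]["image"][180:280,170:303],(400,300),interpolation=2);e=cv2.resize(D["side"]["image"][270:400,300:473],(400,300),interpolation=2)
cv2.imwrite("pics/final.png",np.vstack([np.hstack([a,b]),np.hstack([cc,e])]))
```

```text
27.6 [ 0.5511 -0.3933  0.2139] [0.1304 0.169  0.5032] 0.9998525609083573
wrist thumb_plate 0.78 [280.5 209.5] [ 0.5366 -0.3206  0.088 ]
wrist blade_seat 0.57 [222.3 190.6] [ 0.5072 -0.1965  0.028 ]
wrist paddle 0.83 [274.5 198.7] [ 0.5222 -0.2774  0.025 ]
wrist lens 0.55 [ 78.1 171.3] [0.4454 0.1205 0.05  ]
scene thumb_plate 0.94 [161.3 336.2] [ 0.5289 -0.3209  0.088 ]
scene blade_seat 0.65 [196.9 294.8] [ 0.4993 -0.1948  0.028 ]
scene paddle 0.56 [183.1 336. ] [ 0.5303 -0.2798  0.025 ]
scene rest_top 0.56 [179.5 341. ] [ 0.5307 -0.2911  0.025 ]
scene lens 0.79 [250.6 188.9] [0.4385 0.1167 0.05  ]
side thumb_plate 0.89 [423.8 317.4] [ 0.5385 -0.3177  0.088 ]
side blade_seat 0.79 [337.  307.4] [ 0.4961 -0.1897  0.028 ]
side paddle 0.57 [388.2 336.3] [ 0.5229 -0.2768  0.025 ]
side rest_top 0.58 [395.8 340.7] [ 0.5261 -0.289   0.025 ]
side lens 0.8 [220.6 223.9] [0.4351 0.1208 0.05  ]
TRI thumb_plate [ 0.5338 -0.322   0.0931] 4.5555099780660315
TRI blade_seat [ 0.4989 -0.1904  0.0239] 4.361320740511127
TRI paddle [ 0.5254 -0.2764  0.0212] 3.4297616069220203
TRI lens [0.4379 0.1227 0.0476] 3.6072614477522307
TRI rest_top [ 0.5285 -0.2886  0.0217] 0.994760870878939
```

The paddle and lens positions agree with their targets across the cameras, and the gripper is clear. I'm handing in.

```bash
python3 -c "
from rig import bot
print(bot.hand_in())"
```

```text
the job is handed in; nothing more can be done
None
```

The lens is in the tester and the paddle is back on its rest. I handed the job in at about 27.6 s of the 61 s allowed; it reported no verdict.

I took the paddle by its thumb plate and drove the blade under the lens on the leftmost stand. The lens rode 63 mm up and level to the tester, and I set it down at 10–20 mm/s. I then drew the blade straight out, laid the paddle back at its starting pose and let go.

**Last checks:**
- **Lens:** it reads about (0.438–0.445, 0.117–0.123), z about 0.048, against a seat measured at (0.4426, 0.1195). That is inside the 9 mm limit by my measurements. Its flatness in the recess is inferred from position and height, not measured.
- **Paddle:** its origin reads (0.525, -0.276) against rest_top (0.5285, -0.289), about 13 mm apart where 35 mm is allowed. It was placed at yaw 103° with the rest at about 99°, and the blade points as it did at first.
- **Gripper:** fully open, about 0.14 m away from the paddle, with no force reading beyond noise.

**Disagreements:**
- The tester's pose differed by about 3 mm between views. I used the fit that saw the lens and recess together.
- The final three-camera checks of lens and paddle left pixel errors of 3.4–4.6, so they are good to several mm. The paddle's height read 0.021 against 0.025 expected, so it does not settle the 3 mm limit on its own; contact force and height at release matched those at the grasp.
- The last picture could not be viewed because of the 12-picture limit, so the final checks are numeric only. I did not re-measure the bystanders; no contact forces appeared along the way.

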